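# Load the vacuum drying chamber and clamp it shut

### The job

Load the drying chamber: stand every sample plate on edge in a slot of its own in the chamber's blue rack, swing both halves of the loosely hanging clamp ring well open, and set the clear cover down squarely on the chamber's flange. Swing both halves of the hinged clamp ring fully shut round the two flanges, then swing the red latch lever home across the joint. Do not let the cover tip over.

Things in the scene. Friction and masses are not known exactly. Their poses are not given: they have to be found in the camera images.
- chamber: Round aluminium drying chamber base, fixed to the worktop. Origin: centre of its underside on the worktop; z up, x towards its clamp hinge (roughly away from the robot), y to the left. Its flange is 156 mm across and its top face lies 43 mm above the origin; inside the flange a disc of radius 57 mm rises 4 mm more and locates the cover. On this disc stands a blue rack with three slots 38 mm apart along x.
- slot_front (a point): Middle of the floor of the rack slot nearest the robot (chamber x -38 mm, height 47 mm). Each slot is 13 mm wide along the chamber's x (its side ridges are 56 mm long along y and 22 mm high, the mouth a little wider); stops 72 mm apart bound the plate along y (10 mm high). The axes are the chamber's.
- slot_mid (a point): Middle of the floor of the middle rack slot (chamber x 0), otherwise as slot_front.
- slot_back (a point): Middle of the floor of the rear rack slot (chamber x +38 mm), otherwise as slot_front.
- plate_0: White ceramic sample plate, 66 x 66 mm and 10 mm thick, 90 g, with a green disc on each face. Origin at its centre; x is the thickness, y and z run along the sides. It starts leaning in the grey stand, its z pointing up along the plate and its upper edge tipped 0.42 rad from vertical towards the stand's -x side; the upper 36 mm of it are free on both faces. Two or three of the three plates are present.
- plate_1: Sample plate like plate_0.
- plate_2: Sample plate like plate_0.
- stand: Grey leaning stand, fixed, 240 mm wide along its y, 84 mm deep, with three pockets side by side 76 mm apart along y. Origin: centre of its underside; z up. Plates in it lean towards its -x (roughly towards the robot), resting on a back strip 28 mm high (measured along the plate) and behind a 10 mm toe strip; draw them out along their own z.
- cover: Clear bell cover, about 450 g: wall 132 mm across outside, 124 mm inside, 86 mm high, with a white flange 156 mm across and 8 mm thick at its rim and a round black knob on top. Origin: centre of the flange's underside; z up. It starts standing on the worktop. Seated, its origin is 43 mm above the chamber's origin and on its axis. Racked plates reach 113 mm above the worktop; shut ring halves overhang the flange.
- cover_knob (a point): Centre of the top of the cover's knob: a cylinder 27 mm across, 36 mm high, standing on the cover's top; this point is 122 mm above the cover's origin.
- clamp_left (a joint): Angle of the left (chamber +y) half of the steel clamp ring about the vertical hinge pin at point clamp_hinge, rad: 0 fully shut, growing as it opens outwards (seen from above clockwise), up to a stop at 1.1. Stays where it is left (friction 0.35 N m). Starts loosely ajar, 0.1 to 0.35; from about 0.45 on it is out of the cover's way. Outer radius 88 mm, 27 to 60 mm above the worktop.
- clamp_right (a joint): The same for the right (chamber -y) half; it opens counterclockwise seen from above.
- clamp_hinge (a point): Point on the vertical axis of both ring halves, 97 mm behind the chamber's centre (chamber +x), 60 mm above the worktop.
- clamp_left_grip (a point): Top centre of the upright yellow handle post on the left ring half: 16 mm across, 72 mm high (46 to 118 mm above the worktop); when the ring is shut it stands at chamber x -76, y +90 mm. It can be pinched or pushed.
- clamp_right_grip (a point): The same on the right ring half; shut it stands at chamber x -76, y -90 mm.
- clamp_latch (a joint): Angle of the red latch lever on the free end of the right ring half about its vertical pivot, rad: 0 home (lever lies across the joint, pointing to chamber +y, over the lug of the left half), growing as it swings outwards away from the chamber (counterclockwise seen from above) up to 1.3. Starts 0.8 to 1.0. Stays where it is left (friction 0.025 N m).
- latch_grip (a point): Top centre of the upright red peg on the latch lever: 14 mm across, from 57 to 114 mm above the worktop, 45 mm from the latch pivot.
- latch_pivot (a point): Point on the vertical pivot axis of the latch lever, on the free end of the right ring half; with the ring shut at chamber x -98, y -20 mm.
Not all that is in view belongs to the job. Leave any turquoise look-alike of the plate_2 alone.

How it is judged:
By the outcome, as a careful person would: the job done as asked, in the order asked, and still so for the second after the job is handed in, with the robot touching nothing.
Of plate_0, plate_1, plate_2 only 2 to 3 are there at a start; the rules pass over those that are not, and their reading is None.
At some moment in a run one of cover may be knocked a few centimetres aside while the robot is not near it.
It also fails if it takes over 210 s, if anything falls off the work surface, if the arm or the gripper's body presses on something with over 40 N, if the wrist force passes 120 N, or if a joint passes its speed limit or range.

### The arm

A 6-joint arm with a two-finger parallel gripper is mounted at the origin on a cart in front of the work surface, level with it; the furniture and walls round the work are solid. World frame = base frame: x ahead of the robot, y to its left, z up, the work surface at z = 0. Lengths are in mm, angles in degrees, forces in N, time in s.
With the tool pointing down it reaches from about 350 to 850 mm from the base axis. Payload 8.1 kg.
Tool frame: the origin (TCP) lies at the very end of the fingers, on their centre line; the grasp point (between the pads) lies 19 mm behind it (r.grip_depth is the distance from the TCP to the grasp point, in mm); y points along the fingers, z is the direction in which the jaws open and shut, and the axes are right-handed (so a half turn about y gives the same grasp; the last joint's range is limited). The gripper opens to 85 mm and grips with 20 to 120 N. Pads are 22 mm wide; open, the fingers measure 114 mm over their backs; the gripper's body (76 mm by 85 mm) begins 54 mm behind the grasp point. The pads swing forward as they close: fully open they stand 13 mm farther back than shut.
Start: joints at [59.278, 7.471, 85.268, -0, 87.261, -4.893], TCP at [261.392, 540.074, 231.292] pointing down, gripper open.
Joint ranges: [-169.43, 169.43], [-51.17, 129.36], [1.28, 143.12], [-76.62, 256.62], [0, 156.53], [-152.29, 152.29]. Speed limits (degrees/s): [136.94, 136.94, 159.86, 180, 180, 180].

### API

Orientations are given as [roll, pitch, yaw] about the fixed x, y, z axes, in that order (R = Rz(yaw) Ry(pitch) Rx(roll)).
In Python, from bench import readout, eyes, r gives the robot as it stands. The module is installed in compiled form; this text tells all that it offers.
- The arm moves only by the tool move_arm, never from a script. Its argument "motion" is text: rows parted by semicolons, each of 6 numbers parted by spaces: the shift along the world's x, y, z in cm, then the turn, a rotation vector about the world's x, y, z in degrees. A call has 1 to 10 rows; each row is the pose to reach, as a shift and turn from the pose commanded when the call began; what a row does not reach only later rows make up. A row lasts 1/12 s, in which the tool goes at most 41.7 mm and 7.16 degrees, less where a joint would pass 70% of its speed; a pose out of reach is approached as far as the arm can. A call with a gripper value outside its range is refused whole. "fingers" is the finger opening in cm, from 0 to 8.54, set as the call begins (left out, the last holds). The fingers move at their own pace and stop on an object; "squeeze" is the grip in N (left out, the last holds). Time passes only in rows, so rows that repeat a pose let the fingers close. It gives the time, the measured TCP pose, the force and the opening at its end, in the units of the state.
- readout.sense(): the state, without advancing time (a new reading comes with each control period).
- eyes.snapshot(name): name is "scene" or "top"; returns a dict with "image" (400x640x3 uint8, blue, green, red), "fx", "fy", "cx", "cy" (pixels), "world_to_cam" (4x4, takes a point from world to camera coordinates). Camera axes: x right, y down, z forward; pixel columns grow to the right and rows downward; lengths in mm; the calibration is good to about 2 mm. A picture is of the moment at which its call begins. There is no depth.
- r.hand_in(): hands the job in, once; it reports no verdict.
The state is a dict: "time": time; "joint_pos": joint angles; "qd": joint speeds; "joint_efforts": joint torques, N m; "tool_pos": TCP position; "tcp_rot": TCP orientation; "ft_force": force on the tool from outside, world axes, zero at the start; "wrist_torque": the same for the moment, N m; "finger_gap": finger opening in mm.
Only numpy, scipy, OpenCV 4.12 (cv2) and the standard library are available. Lean on these libraries where they do the work, as an engineer would, in place of code of your own. Each camera call takes 0.05 s, during which the arm holds its last target. There are 200 camera calls.

## Working session

There is one attempt and no reset: what is moved stays moved. The work goes in short steps, Python scripts to look and compute and a tool call to move; the robot and the scene stay as the last step left them, time stands still between calls to the robot, and variables do not carry over. Pictures are saved under pics/ and viewed, about 12 in all and at most 16, crops included, and the job is handed in when it is done.

Besides the shell and the picture viewer there is one more tool, called after "Emit:" as name(argument=value, ...), one argument or row to a line, values as JSON. move_arm: Moves the arm, as the interface text tells. Its arguments: {"type":"object","properties":{"motion":{"type":"string"},"fingers":{"type":"number"},"squeeze":{"type":"number"}},"required":["motion"]}

```bash
mkdir -p pics; ls
python3 - <<'E'
from bench import readout, eyes, r
import cv2,numpy as np
print(readout.sense())
for n in("scene","top"):
    s=eyes.snapshot(n);cv2.imwrite(f"pics/{n}0.png",s["image"])
    W=s["world_to_cam"];print(n,s["fx"],s["fy"],s["cx"],s["cy"],np.round(W,3).tolist(),(-np.array(W)[:3,:3].T@np.array(W)[:3,3]).round())
E
```

```text
pics
{'time': 0.0, 'joint_pos': array([ 5.92771184e+01,  7.51336958e+00,  8.53301288e+01,  6.58434872e-04,
        8.72630307e+01, -4.89337572e+00]), 'qd': array([ 0.03937589,  0.0481263 , -0.09512687, -0.06030163, -0.02749103,
        0.10202605]), 'joint_efforts': array([ 1.96940755e-04, -5.69397819e+01, -5.00553310e+01, -1.64067392e-04,
        1.45830342e-02,  2.80590314e-05]), 'tool_pos': array([261.10775794, 539.5819942 , 230.25443223]), 'tcp_rot': array([-9.01060847e+01,  9.74233455e-03, -2.58295470e+01]), 'ft_force': array([ 0.85012013, -0.72028036,  0.36560587]), 'wrist_torque': array([-0.04456269, -0.05884107, -0.04725686]), 'finger_gap': 85.15508152249093}
scene 373.1686384725047 373.1686384725047 319.36001332701824 198.6268921188329 [[0.742, -0.67, -0.008, -436.505], [-0.449, -0.489, -0.748, 328.793], [0.497, 0.559, -0.664, 1082.394], [0.0, 0.0, 0.0, 1.0]] [ -66. -736.  961.]
top 388.55568529161764 388.55568529161764 324.24920512654137 197.77412848032458 [[0.012, -1.0, 0.004, -15.367], [-0.998, -0.013, -0.066, 579.345], [0.066, -0.003, -0.998, 1201.206], [0.0, 0.0, 0.0, 1.0]] [ 499.   -4. 1237.]
```

View pics/scene0.png

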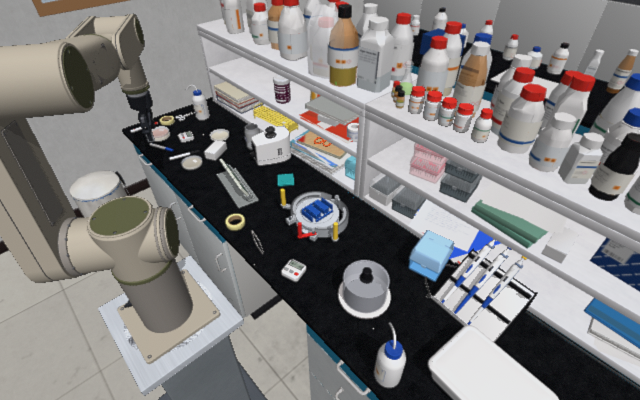

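View pics/top0.png

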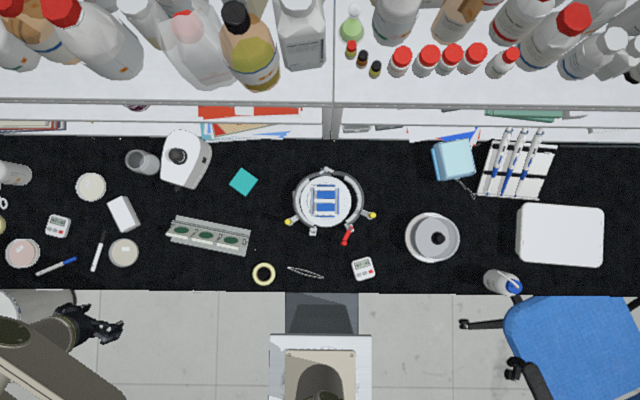

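The scene shows the cover at about (365,285), the chamber at (318,212) and the stand at (237,185). The top view shows three green discs in the stand at about (180..230, 228..240), the chamber at (328,200), and the cover at (432,238). I'll crop closer.

Run:
```python
import cv2,numpy as np
a=cv2.imread("pics/top0.png")[160:280,160:390];b=cv2.imread("pics/scene0.png")[150:250,200:400]
a=cv2.resize(a,(690,360),interpolation=cv2.INTER_CUBIC)[:300]
b=cv2.resize(b,(600,300),interpolation=cv2.INTER_CUBIC)
c=np.zeros((600,690,3),np.uint8);c[:300]=a;c[300:,:600]=b
cv2.imwrite("pics/c0.png",c)
```

```text
(no output)
```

View pics/c0.png

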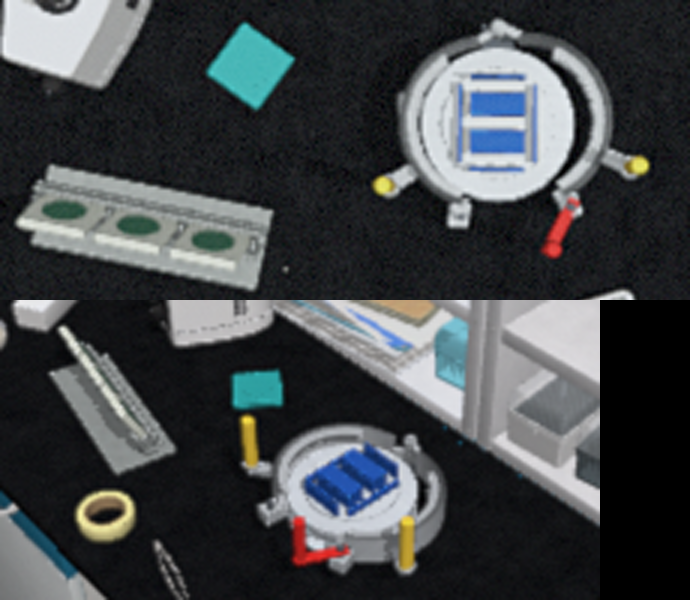

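```bash
cat > h.py <<'E'
import cv2,numpy as np
from bench import readout, eyes, r
def snap(n):
    s=eyes.snapshot(n);s["W"]=np.array(s["world_to_cam"]);return s
def ray(s,uv):
    R,t=s["W"][:3,:3],s["W"][:3,3]
    d=R.T@np.array([(uv[0]-s["cx"])/s["fx"],(uv[1]-s["cy"])/s["fy"],1]);return -R.T@t,d
def onz(s,uv,z):
    c,d=ray(s,uv);return c+d*(z-c[2])/d[2]
def tri(s1,u1,s2,u2):
    c1,d1=ray(s1,u1);c2,d2=ray(s2,u2)
    k=np.linalg.lstsq(np.c_[d1,-d2],c2-c1,rcond=None)[0]
    p,q=c1+d1*k[0],c2+d2*k[1];return (p+q)/2,np.linalg.norm(p-q)
def proj(s,p):
    c=s["W"][:3,:3]@np.asarray(p,float)+s["W"][:3,3];return np.array([s["fx"]*c[0]/c[2]+s["cx"],s["fy"]*c[1]/c[2]+s["cy"]])
def mask(s,lo,hi,box):
    h=cv2.cvtColor(s["image"],cv2.COLOR_BGR2HSV);m=cv2.inRange(h,np.array(lo),np.array(hi))
    z=np.zeros_like(m);x0,y0,x1,y1=box;z[y0:y1,x0:x1]=m[y0:y1,x0:x1];return z
def blobs(m,amin=4):
    n,l,st,c=cv2.connectedComponentsWithStats(m)
    return [(c[i].round(1),st[i].tolist()) for i in range(1,n) if st[i][4]>=amin]
E
python3 - <<'E'
from h import *
T=snap("top");S=snap("scene")
for n,s,lo,hi,b in [("green",T,(40,40,20),(90,255,140),(160,205,260,260)),
 ("blue",T,(100,120,60),(130,255,255),(290,170,370,230)),("blueS",S,(100,120,60),(130,255,255),(285,190,350,235)),
 ("yel",T,(20,120,120),(35,255,255),(270,190,390,240)),("yelS",S,(20,120,120),(35,255,255),(270,180,350,260)),
 ("red",T,(0,150,100),(8,255,255),(330,210,370,260)),("redS",S,(0,150,100),(8,255,255),(280,210,340,260)),
 ("black",T,(0,0,0),(180,255,45),(418,222,448,256))]:
    m=mask(s,lo,hi,b)
    print(n,[(c.tolist(),st) for c,st in blobs(m,8)])
    if n=="blue":
        print(cv2.minAreaRect(cv2.findNonZero(m)))
# cover flange / chamber white circles in top
g=cv2.cvtColor(T["image"],cv2.COLOR_BGR2HSV)
for nm,(x0,y0,x1,y1) in dict(chamber=(300,170,356,228),cover=(400,208,464,268)).items():
    m=mask(T,(0,0,60),(180,60,255),(x0,y0,x1,y1))
    cs=cv2.findContours(m,cv2.RETR_EXTERNAL,cv2.CHAIN_APPROX_NONE)[0];c=max(cs,key=cv2.contourArea);print(nm,cv2.minEnclosingCircle(c),cv2.fitEllipse(c))
E
```

```text
green [([180.9, 229.6], [174, 227, 15, 6, 73]), ([205.6, 234.8], [199, 232, 14, 7, 73]), ([230.4, 239.9], [224, 237, 14, 7, 77])]
blue [([325.0, 185.0], [317, 185, 17, 1, 17]), ([313.0, 193.5], [313, 189, 1, 10, 10]), ([325.7, 194.3], [317, 191, 18, 8, 136]), ([313.0, 206.0], [313, 202, 1, 9, 9]), ([325.4, 206.9], [317, 203, 18, 8, 126]), ([325.0, 216.0], [317, 216, 17, 1, 17])]
((323.5, 200.5), (31.0, 21.0), 90.0)
blueS [([316.8, 209.6], [302, 198, 31, 24, 414])]
yel [([372.1, 214.8], [368, 212, 8, 6, 33]), ([287.2, 221.4], [285, 219, 6, 6, 27])]
yelS [([282.7, 196.0], [280, 188, 6, 17, 65]), ([335.0, 230.6], [333, 222, 5, 18, 80])]
red [([345.3, 237.9], [341, 230, 10, 16, 80])]
redS [([302.8, 232.2], [298, 223, 18, 15, 92])]
black [([436.9, 238.0], [432, 233, 12, 11, 89])]
chamber ((328.27838134765625, 201.40545654296875), 34.87199783325195) ((326.6189270019531, 199.8685760498047), (58.9294319152832, 60.37447738647461), 147.35069274902344)
cover ((432.131591796875, 237.0263214111328), 28.026710510253906) ((431.6876525878906, 237.28138732910156), (50.06535339355469, 55.30230712890625), 101.44731140136719)
```

Run:
```python
from h import *
T=snap("top");S=snap("scene")
im=T["image"].astype(float)
b=np.clip(im[...,0]-im[...,2]-20,0,None)
def cen(w,x0,y0,x1,y1):
    sub=w[y0:y1,x0:x1];yy,xx=np.mgrid[y0:y1,x0:x1];return np.array([(sub*xx).sum(),(sub*yy).sum()])/sub.sum()
c1=cen(b,312,188,340,200);c2=cen(b,312,201,340,213);ca=cen(b,310,183,342,219)
P1,P2,PA=[onz(T,c,69) for c in(c1,c2,ca)]
print("rack",c1,c2,ca,P1.round(1),P2.round(1),PA.round(1),"yaw",np.degrees(np.arctan2(*(P1-P2)[[1,0]])))
# orientation by long blue strip direction: PCA of each blob
for (x0,y0,x1,y1) in((315,190,337,200),(315,202,337,212)):
    yy,xx=np.mgrid[y0:y1,x0:x1];w=b[y0:y1,x0:x1]
    C=np.cov(np.vstack([xx.ravel(),yy.ravel()]),aweights=w.ravel());v=np.linalg.eigh(C)[1][:,1];print("strip dir",np.degrees(np.arctan2(v[1],v[0])))
print("hinge",onz(T,(327,170),60))
for n,u in(("yR",(372.1,214.8)),("yL",(287.2,221.4))): print(n,onz(T,u,110).round(1))
print("flange ctr",onz(T,(326.6,199.9),43).round(1))
print("yS tops R",tri(T,(373,214),S,(335.5,223))[0].round(1),"L",tri(T,(286.5,221.5),S,(282.5,189))[0].round(1))
print("red tip",tri(T,(343.5,243),S,(299.5,224)))
G=[onz(T,u,32+6+2) for u in((180.9,229.6),(205.6,234.8),(230.4,239.9))]
print("green z40",np.round(G,1),"dir",np.degrees(np.arctan2(*(G[0]-G[2])[[1,0]])),np.linalg.norm(G[0]-G[2]))
print("cover knob",onz(T,(437,238),122).round(1),"flange",onz(T,(431.9,237.2),4).round(1))
a=cv2.resize(T["image"][170:260,275:385],(770,630),interpolation=cv2.INTER_CUBIC)[:590];cv2.imwrite("pics/c1.png",a)
a=cv2.resize(S["image"][150:210,205:270],(780,720),interpolation=cv2.INTER_CUBIC)[:590];cv2.imwrite("pics/c2.png",a)
```

```text
rack [325.24332996 194.26832151] [325.12363288 206.68232044] [325.22041799 200.49281824] [586.8 -10.9  69. ] [549.4 -11.   69. ] [568. -11.  69.] yaw 0.143881021993907
strip dir -179.98790929344403
strip dir -178.7293163249907
hinge [661.78175412 -15.38980001  60.        ]
yR [ 525.8 -147.2  110. ]
yL [503.6  98.5 110. ]
flange ctr [571.4 -15.4  43. ]
yS tops R [ 526.7 -148.   116.8] L [503.8  99.4 117.2]
red tip (array([443.69415152, -65.48199032, 107.24103211]), np.float64(0.9937377768640783))
green z40 [[474.8 430.2  40. ]
 [459.9 354.   40. ]
 [445.2 277.7  40. ]] dir 79.02463894955802 155.3451240661472
cover knob [ 461.5 -331.6  122. ] flange [ 459.8 -350.1    4. ]
```

View pics/c1.png

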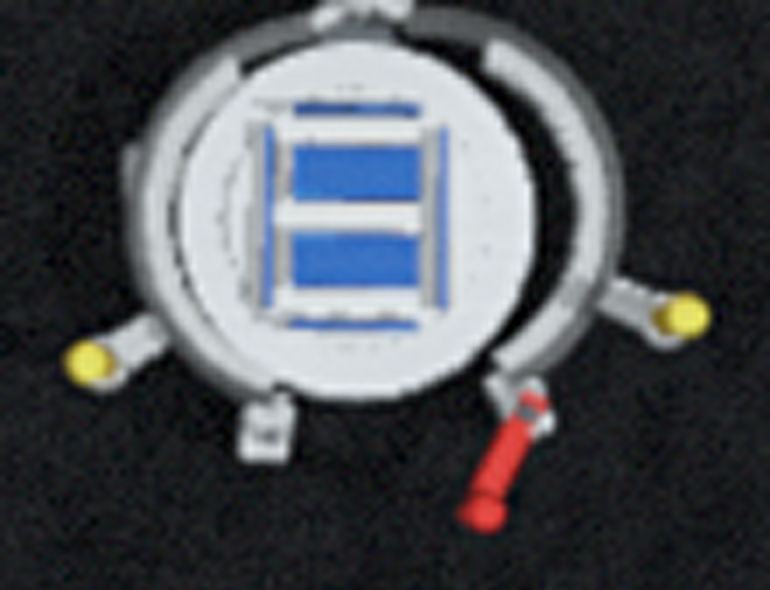

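View pics/c2.png

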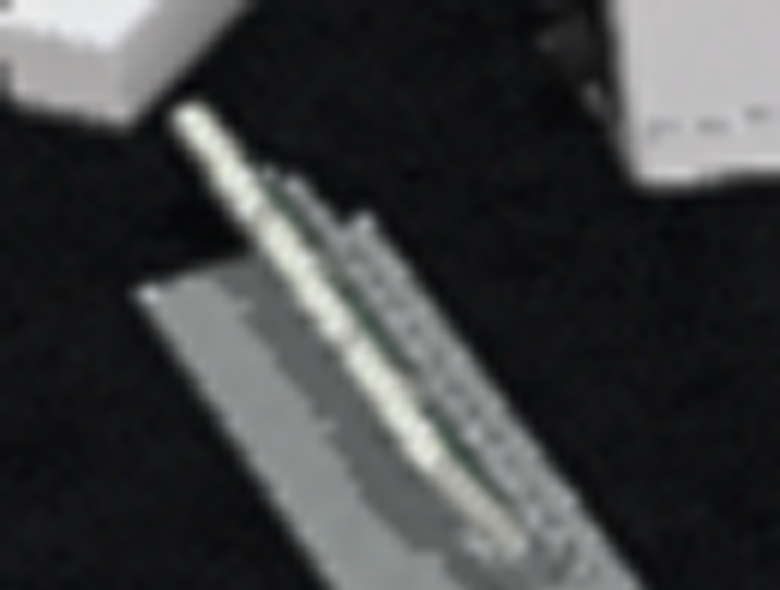

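Crop 1: flange circle centred about px (325.6,201), three white slots between the blue ridges, and the ring halves ajar. Crop 2: the leaning plate row, with its far top corner at about (220,158.7) and near top corner at about (240.8,188.5).

Run:
```python
from h import *
T=snap("top");S=snap("scene")
print("far",tri(T,(166,235),S,(219.8,158.7)),"near",tri(T,(238,248),S,(240.8,188.3)))
# green centroids weighted
im=T["image"].astype(float); w=np.clip(im[...,1]-im[...,2]-12,0,None)
G=[]
for x in(181,206,230):
    y0=int(229.6+(x-181)*.208);sub=w[y0-6:y0+7,x-11:x+12];yy,xx=np.mgrid[y0-6:y0+7,x-11:x+12];G.append(((sub*xx).sum()/sub.sum(),(sub*yy).sum()/sub.sum()))
print(np.round(G,2))
for z in(40,50):
    P=np.array([onz(T,g,z) for g in G]);print(z,P.round(1),np.linalg.norm(P[0]-P[2]))
# predicted corners for hypotheses of base height
psi=np.radians(-11);ex=np.array([np.cos(psi),np.sin(psi),0]);ey=np.array([-np.sin(psi),np.cos(psi),0]);ez=np.array([0,0,1.])
pz=-np.sin(.42)*ex+np.cos(.42)*ez;px=np.cos(.42)*ex+np.sin(.42)*ez
for base in(4,8,14):
    h=base+33*np.cos(.42)+5*np.sin(.42)
    for i,s in((0,1),(2,-1)):
        face=onz(T,G[i],h+5*np.sin(.42));c=face-5*px
        for sx in(-1,1):
            k=c+33*pz+33*s*ey+5*sx*px;print(base,i,sx,k.round(1),proj(T,k).round(1),proj(S,k).round(1))
```

```text
far (array([459.12189987, 459.00746509,  80.3298111 ]), np.float64(0.09850866984276792)) near (array([422.1007625 , 246.85102041,  75.69476689]), np.float64(2.6808267123696745))
[[180.92 229.69]
 [205.54 234.83]
 [230.4  239.94]]
40 [[474.5 430.1  40. ]
 [459.8 354.2  40. ]
 [445.1 277.7  40. ]] 155.24844289449402
50 [[474.7 426.5  50. ]
 [460.1 351.2  50. ]
 [445.6 275.3  50. ]] 153.95130204133622
4 0 -1 [458.6 467.5  64.3] [165.3 235. ] [219.4 161.1]
4 0 1 [467.6 465.7  68.3] [165.5 232. ] [221.3 159.6]
4 2 -1 [416.6 250.   64.3] [237.4 250. ] [239.9 190.9]
4 2 1 [425.5 248.3  68.3] [237.8 247.1] [242.  189.2]
8 0 -1 [458.7 466.   68.3] [165.3 235. ] [219.4 160.4]
8 0 1 [467.7 464.3  72.3] [165.4 232. ] [221.3 158.9]
8 2 -1 [416.7 249.1  68.3] [237.5 250. ] [239.9 190.2]
8 2 1 [425.7 247.3  72.3] [237.8 247.1] [242.1 188.5]
14 0 -1 [458.8 463.8  74.3] [165.2 235. ] [219.4 159.4]
14 0 1 [467.8 462.1  78.3] [165.3 232. ] [221.4 157.9]
14 2 -1 [417.  247.7  74.3] [237.5 250.1] [239.9 189.1]
14 2 1 [426.  245.9  78.3] [237.9 247.1] [242.1 187.4]
```

```bash
cat >> h.py <<'E'
from scipy.spatial.transform import Rotation as Ro
def tgt(pos,yaw,tilt=0.):
    """tool z along px (yaw deg), tool y along -pz, tilted back towards -x by tilt rad; prints move from the measured pose"""
    M=Ro.from_euler('z',yaw,degrees=True).as_matrix()@Ro.from_euler('y',-tilt).as_matrix()
    px,pz=M[:,0],M[:,2]; R=np.c_[np.cross(-pz,px),-pz,px]
    s=readout.sense();C=Ro.from_euler('xyz',s["tcp_rot"],degrees=True).as_matrix()
    rv=Ro.from_matrix(R@C.T).as_rotvec(degrees=True)
    print("go",((np.asarray(pos)-s["tool_pos"])/10).round(2),rv.round(1),"rows",max(np.linalg.norm(np.asarray(pos)-s["tool_pos"])/41.7,np.linalg.norm(rv)/7.16).round(1));return pz
def st():
    s=readout.sense();print(round(s["time"],2),s["tool_pos"].round(1),s["tcp_rot"].round(1),"F",s["ft_force"].round(1),"gap",round(s["finger_gap"],1),"q",s["joint_pos"].round(0))
C=[np.array(c,float) for c in((470.1,428.8,44.2),(455.5,353.2,44.2),(440.9,277.1,44.2))]
E
python3 -c "
from h import *
pz=tgt(C[2]+100*np.array([-.4,.078,.913]),-11,.42);print(pz)"
```

```text
go [ 13.96 -25.51  -9.56] [ 11.6 -23.1 -74. ] rows 10.9
[-0.40026875  0.07780436  0.91308894]
```

Emit:
move_arm(
  motion="14 -25.5 0 11.6 -23.1 -74;14 -25.5 0 11.6 -23.1 -74;14 -25.5 0 11.6 -23.1 -74;14 -25.5 0 11.6 -23.1 -74;14 -25.5 0 11.6 -23.1 -74;14 -25.5 0 11.6 -23.1 -74;14 -25.5 0 11.6 -23.1 -74;14 -25.5 -4 11.6 -23.1 -74;14 -25.5 -8 11.6 -23.1 -74;14 -25.5 -9.5 11.6 -23.1 -74",
  fingers=4,
)

```text
time: 1.23
tool_pos: [400.2, 282.3, 132.5]
tcp_rot: [-68.0, -1.4, -94.5]
ft_force: [-0.2, -0.9, -0.7]
finger_gap: 39.9
```

Run:
```python
from h import *
st();tgt(C[2]+100*np.array([-.4,.078,.913]),-11,.42)
T=snap("top");S=snap("scene")
a=cv2.resize(T["image"][200:280,160:290],(650,400),interpolation=cv2.INTER_CUBIC)[:300]
b=cv2.resize(S["image"][110:210,190:310],(360,300),interpolation=cv2.INTER_CUBIC)
c=np.zeros((600,650,3),np.uint8);c[:300]=a;c[300:,:360]=b;cv2.imwrite("pics/d0.png",c)
```

```text
1.23 [400.2 282.3 132.5] [-68.   -1.4 -94.5] F [-0.2 -0.9 -0.7] gap 39.9 q [ 41. -20. 124. -19.  62.  52.]
go [0.07 0.26 0.3 ] [ 1.1 -2.3 -6.5] rows 1.0
```

View pics/d0.png

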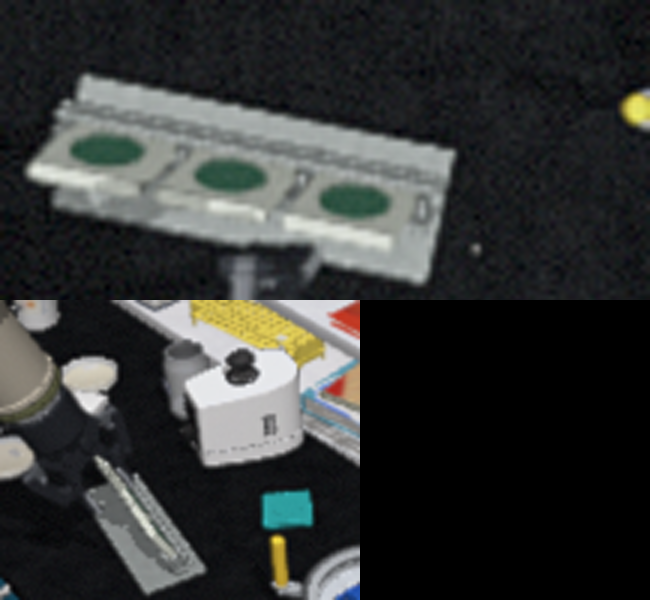

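Emit:
move_arm(
  motion="0.1 0.3 0.3 1.1 -2.3 -6.5;0.1 0.3 0.3 1.1 -2.3 -6.5;0.1 0.3 0.3 1.1 -2.3 -6.5;1.3 0.1 -2.4 1.1 -2.3 -6.5;1.7 0 -3.4 1.1 -2.3 -6.5;1.7 0 -3.4 1.1 -2.3 -6.5",
)

```text
time: 1.83
tool_pos: [417.8, 283.5, 100.7]
tcp_rot: [-66.0, -0.2, -100.3]
ft_force: [0.4, -0.1, -0.8]
finger_gap: 40.0
```

Run:
```python
from h import *
st();tgt(C[2]+5*np.array([-.4,.078,.913]),-11,.42)
```

```text
1.83 [417.8 283.5 100.7] [ -66.    -0.2 -100.3] F [ 0.4 -0.1 -0.8] gap 40.0 q [ 42. -14. 124. -22.  58.  62.]
go [ 2.11 -0.6  -5.19] [ 0.2 -0.1 -0.7] rows 1.4
```

Emit:
move_arm(
  motion="0.5 -0.3 -1.3 0.2 0 -0.7;1 -0.4 -2.6 0.2 0 -0.7;1.6 -0.5 -3.9 0.2 0 -0.7;2.1 -0.6 -5.1 0.2 0 -0.7;2.1 -0.6 -5.1 0.2 0 -0.7;2.1 -0.6 -5.1 0.2 0 -0.7",
)

```text
time: 2.33
tool_pos: [439.2, 278.6, 52.1]
tcp_rot: [-65.9, 0.1, -101.2]
ft_force: [-0.5, -0.7, 0.2]
finger_gap: 40.0
```

Emit:
move_arm(
  motion="0 0 0 0 0 0;0 0 0 0 0 0;0 0 0 0 0 0;0 0 0 0 0 0;0 0 0 0 0 0;0 0 0 0 0 0",
  fingers=0.4,
  squeeze=40,
)

```text
time: 2.83
tool_pos: [439.8, 279.7, 53.3]
tcp_rot: [-65.8, 0.3, -101.2]
ft_force: [-4.0, -1.3, 7.1]
finger_gap: 9.3
```

Run:
```python
from h import *
st();tgt(C[2]+5*np.array([-.4,.078,.913]),-11,.42)
```

```text
2.83 [439.8 279.7  53.3] [ -65.8    0.3 -101.2] F [-4.  -1.3  7.1] gap 9.3 q [ 39.  -8. 124. -24.  50.  64.]
go [-0.09 -0.23 -0.46] [-0.3  0.2  0.2] rows 0.1
```

Emit:
move_arm(
  motion="-0.4 0.08 0.9 0 0 0;-1.2 0.23 2.7 0 0 0;-2 0.4 4.6 0 0 0;-2.8 0.55 6.4 0 0 0;-3 0.6 8.4 0 0 0;-3 0.6 11 0 0 0;-3 0.6 13 0 0 0;-3 0.6 13 0 0 0",
)

```text
time: 3.5
tool_pos: [411.1, 287.0, 188.1]
tcp_rot: [-65.6, 0.6, -101.2]
ft_force: [0.5, 0.5, -0.2]
finger_gap: 9.3
```

Run:
```python
from h import *
st();tgt((606,-11,220),0.2,0)
```

```text
3.5 [411.1 287.  188.1] [ -65.6    0.6 -101.2] F [ 0.5  0.5 -0.2] gap 9.3 q [ 43. -21. 120. -21.  68.  60.]
go [ 19.49 -29.8    3.19] [ 1.7 24.4 11.3] rows 8.6
```

Emit:
move_arm(
  motion="2 -3 3 1.7 24.4 11.3;19.5 -29.8 3.2 1.7 24.4 11.3;19.5 -29.8 3.2 1.7 24.4 11.3;19.5 -29.8 3.2 1.7 24.4 11.3;19.5 -29.8 3.2 1.7 24.4 11.3;19.5 -29.8 3.2 1.7 24.4 11.3;19.5 -29.8 3.2 1.7 24.4 11.3;19.5 -29.8 3.2 1.7 24.4 11.3;19.5 -29.8 3.2 1.7 24.4 11.3;19.5 -29.8 3.2 1.7 24.4 11.3",
)

```text
time: 4.33
tool_pos: [605.6, -17.1, 213.2]
tcp_rot: [-90.3, -0.5, -89.9]
ft_force: [0.9, 0.7, -0.2]
finger_gap: 9.4
```

Run:
```python
from h import *
st();tgt((606,-11,160),0.2,0)
```

```text
4.33 [605.6 -17.1 213.2] [-90.3  -0.5 -89.9] F [ 0.9  0.7 -0.2] gap 9.4 q [-6.  9. 85. -1. 86. -6.]
go [ 0.04  0.61 -5.32] [ 0.5 -0.3  0.1] rows 1.3
```

Emit:
move_arm(
  motion="0 0.5 -3 0.5 -0.3 0;0 0.5 -7.3 0.5 -0.3 0;0 0.5 -7.3 0.5 -0.3 0;0 0.5 -7.3 0.5 -0.3 0;0 0.5 -7.3 0.5 -0.3 0",
)

```text
time: 4.75
tool_pos: [604.4, -7.7, 141.9]
tcp_rot: [-90.0, 0.1, -89.7]
ft_force: [1.3, 0.8, 1.0]
finger_gap: 9.2
```

Run:
```python
from h import *
st();tgt((606,-11,140),0.2,0)
T=snap("top");S=snap("scene")
a=cv2.resize(T["image"][160:250,270:390],(480,360),interpolation=cv2.INTER_CUBIC)[:300]
b=cv2.resize(S["image"][150:250,270:370],(600,600),interpolation=cv2.INTER_CUBIC)[:500]
c=np.zeros((500,800,3),np.uint8);c[:,:500]=b[:,:500];c[:360,500:]=cv2.resize(T["image"][160:250,290:365],(300,360),interpolation=cv2.INTER_CUBIC);cv2.imwrite("pics/e0.png",c)
```

```text
4.75 [604.4  -7.7 141.9] [-90.    0.1 -89.7] F [1.3 0.8 1. ] gap 9.2 q [-6. 11. 90.  0. 78. -6.]
go [ 0.16 -0.33 -0.19] [-0.1  0.  -0.1] rows 0.1
```

View pics/e0.png

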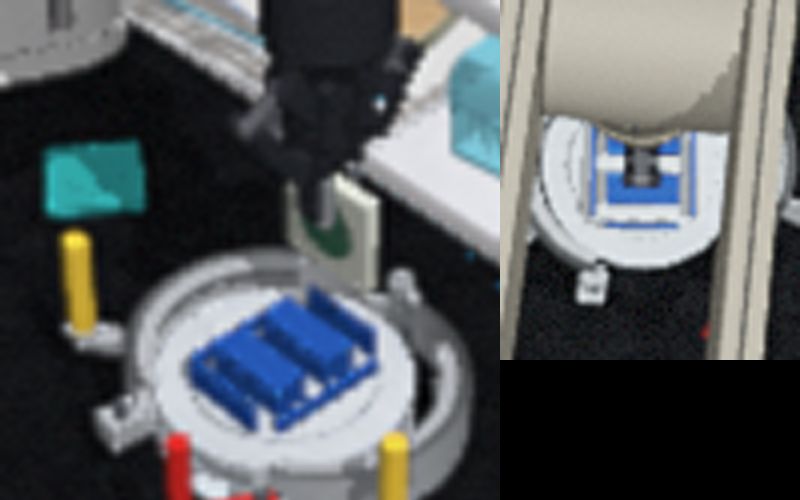

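Run:
```python
from h import *
S=snap("scene")
for z in(95,100,105): print(z,[proj(S,(x,y,zz)).round(1).tolist() for x,y,zz in((599.4,-40.7,z),(599.4,-40.7,z+66),(599.4,25.3,z+66),(609.4,-40.7,z))])
# ray intersect plane x=599.4 for the observed bottom and top near corners
for u in((332,198.3),(332,182.8),(317.8,180.2)):
    c,d=ray(S,u);print(u,(c+d*(599.4-c[0])/d[0]).round(1))
for n,p in dict(bk=(606,-11,69),md=(568,-11,69),fr=(530,-11,69)).items(): print(n,proj(S,p).round(1))
```

```text
95 [[329.4, 201.0], [329.6, 186.4], [316.5, 177.4], [331.5, 199.7]]
100 [[329.5, 200.0], [329.7, 185.2], [316.5, 176.3], [331.6, 198.7]]
105 [[329.5, 198.9], [329.7, 184.1], [316.5, 175.1], [331.6, 197.6]]
(332, 198.3) [599.4 -53.1 115.8]
(332, 182.8) [599.4 -51.7 183.2]
(317.8, 180.2) [599.4  18.9 152.4]
bk [325.  201.5]
md [317.1 206.4]
fr [308.9 211.5]
```

Run:
```python
from h import *
st()
S=snap("scene");g=cv2.cvtColor(S["image"],cv2.COLOR_BGR2GRAY)
print("cols 314..340");
for v in range(178,204): print(v,g[v,314:340].tolist())
```

```text
4.9 [606.1  -7.7 144.1] [-89.7   0.1 -89.7] F [-0.3  0.8 -0.7] gap 9.3 q [-6. 11. 90.  0. 78. -6.]
cols 314..340
178 [18, 19, 23, 29, 32, 34, 33, 31, 29, 29, 46, 75, 59, 50, 84, 110, 123, 138, 150, 158, 171, 191, 221, 225, 224, 223]
179 [17, 17, 15, 19, 32, 33, 36, 33, 27, 34, 70, 129, 157, 120, 98, 98, 64, 86, 141, 146, 153, 164, 180, 205, 224, 226]
180 [15, 16, 19, 34, 67, 55, 34, 27, 27, 53, 108, 144, 188, 213, 187, 132, 57, 31, 77, 121, 140, 151, 159, 170, 190, 217]
181 [13, 15, 20, 46, 94, 84, 33, 27, 29, 58, 116, 135, 161, 227, 229, 210, 149, 75, 31, 54, 88, 144, 148, 154, 163, 181]
182 [12, 14, 22, 49, 97, 90, 37, 24, 30, 60, 114, 128, 118, 156, 202, 228, 223, 202, 99, 25, 35, 81, 123, 141, 153, 161]
183 [16, 13, 22, 46, 95, 89, 34, 25, 30, 60, 116, 128, 110, 129, 150, 183, 226, 230, 196, 63, 13, 31, 58, 92, 145, 148]
184 [16, 15, 22, 46, 95, 89, 38, 23, 26, 60, 115, 128, 103, 127, 131, 137, 159, 195, 171, 56, 8, 11, 17, 37, 84, 124]
185 [14, 14, 21, 49, 100, 107, 55, 24, 28, 61, 115, 126, 78, 104, 129, 128, 138, 177, 158, 50, 11, 14, 15, 16, 32, 59]
186 [9, 15, 23, 48, 99, 11
[... 1479 characters left out ...]
65, 89, 107, 126, 129, 119, 115, 115, 119, 132, 95, 55, 64, 111, 128, 141, 168, 103]
199 [218, 215, 195, 151, 133, 149, 138, 78, 49, 56, 83, 137, 171, 147, 127, 119, 126, 170, 169, 160, 127, 108, 118, 123, 185, 160]
200 [204, 164, 131, 100, 95, 113, 113, 69, 42, 46, 55, 86, 144, 201, 205, 175, 129, 135, 151, 151, 137, 111, 103, 96, 130, 136]
201 [135, 117, 90, 80, 84, 90, 98, 61, 43, 43, 41, 44, 81, 140, 187, 207, 202, 162, 139, 133, 118, 103, 110, 93, 95, 105]
202 [84, 88, 83, 82, 81, 83, 87, 76, 61, 45, 42, 41, 55, 73, 113, 172, 210, 201, 181, 150, 113, 100, 101, 96, 94, 100]
203 [57, 69, 84, 85, 82, 84, 85, 83, 79, 69, 54, 46, 47, 48, 66, 95, 143, 178, 205, 194, 127, 101, 95, 96, 99, 101]
```

Emit:
move_arm(
  motion="0 -0.25 -1 0 0 0;0 -0.25 -2.4 0 0 0;0 -0.25 -2.4 0 0 0;0 -0.25 -2.4 0 0 0",
)

```text
time: 5.28
tool_pos: [602.9, -10.3, 114.7]
tcp_rot: [-90.2, 0.1, -89.7]
ft_force: [0.4, -0.3, -1.0]
finger_gap: 9.5
```

Emit:
move_arm(
  motion="0 0 0 0 0 0;0 0 -0.6 0 0 0;0 0 -1.2 0 0 0;0 0 -1.2 0 0 0",
)

```text
time: 5.62
tool_pos: [603.6, -10.3, 103.3]
tcp_rot: [-90.1, 0.1, -89.7]
ft_force: [0.7, -0.2, -1.8]
finger_gap: 9.5
```

Run:
```python
from h import *
st()
```

```text
5.62 [603.6 -10.3 103.3] [-90.1   0.1 -89.7] F [ 0.7 -0.2 -1.8] gap 9.5 q [-6. 13. 92.  0. 74. -6.]
```

Emit:
move_arm(
  motion="0 0 -0.4 0 0 0;0 0 -0.4 0 0 0;0 0 -0.4 0 0 0",
)

```text
time: 5.87
tool_pos: [604.3, -10.4, 100.7]
tcp_rot: [-90.0, 0.1, -89.7]
ft_force: [1.1, -0.3, -1.6]
finger_gap: 9.5
```

Run:
```python
from h import *
st();snap("top");st();S=snap("scene");st()
cv2.imwrite("pics/e1.png",cv2.resize(S["image"][150:250,270:370],(600,600),interpolation=cv2.INTER_CUBIC))
```

```text
5.87 [604.3 -10.4 100.7] [-90.    0.1 -89.7] F [ 1.1 -0.3 -1.6] gap 9.5 q [-6. 14. 92.  0. 74. -6.]
5.92 [604.4 -10.5 100.9] [-90.    0.1 -89.7] F [-0.5 -0.3 -0.4] gap 9.3 q [-6. 14. 92.  0. 74. -6.]
5.97 [604.5 -10.5 101.1] [-90.    0.1 -89.7] F [-0.1 -0.  -1.1] gap 9.1 q [-6. 14. 92.  0. 74. -6.]
```

View pics/e1.png

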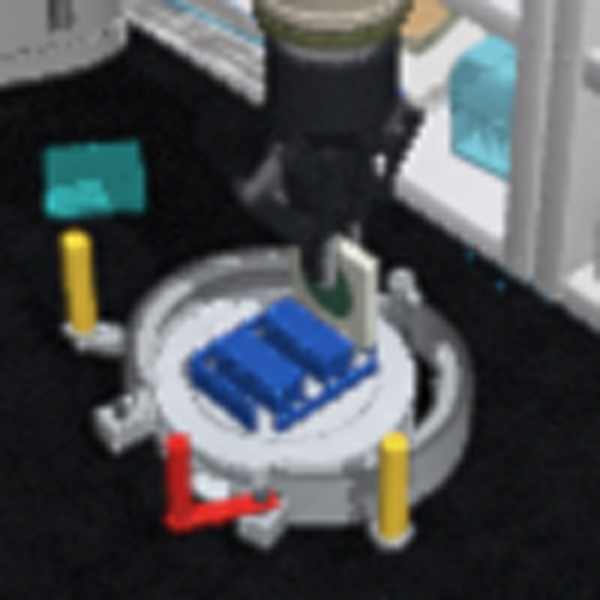

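Plate 2 is entering the rear slot, with its lower edge hidden behind the ridge at about (345,345). I'll keep lowering to the floor.

Emit:
move_arm(
  motion="0 0 -0.5 0 0 0;0 0 -1 0 0 0;0 0 -1 0 0 0;0 0 -1 0 0 0",
)

```text
time: 6.3
tool_pos: [604.0, -9.9, 90.1]
tcp_rot: [-90.0, 0.1, -89.7]
ft_force: [0.1, 3.0, -2.9]
finger_gap: 9.1
```

Emit:
move_arm(
  motion="0 0 -0.2 0 0 0;0 0 -0.3 0 0 0;0 0 -0.3 0 0 0",
)

```text
time: 6.55
tool_pos: [604.4, -10.0, 87.8]
tcp_rot: [-90.0, 0.1, -89.7]
ft_force: [-0.8, 4.5, -0.3]
finger_gap: 9.2
```

Emit:
move_arm(
  motion="0 0.15 0 0 0 0;0 0.15 -0.3 0 0 0;0 0.15 -0.3 0 0 0",
)

```text
time: 6.8
tool_pos: [604.0, -9.4, 84.2]
tcp_rot: [-90.0, 0.0, -89.7]
ft_force: [0.5, 0.2, -1.7]
finger_gap: 9.2
```

Emit:
move_arm(
  motion="0 0 -0.2 0 0 0;0 0 -0.3 0 0 0;0 0 -0.3 0 0 0",
)

```text
time: 7.05
tool_pos: [605.1, -9.5, 83.5]
tcp_rot: [-89.9, 0.0, -89.7]
ft_force: [-3.2, 0.1, 9.3]
finger_gap: 9.6
```

Emit:
move_arm(
  motion="0 0 0 0 0 0;0 0 0 0 0 0;0 0 0 0 0 0;0 0 1.5 0 0 0;0 0 4 0 0 0;0 0 8 0 0 0;0 0 12 0 0 0;0 0 12 0 0 0",
  fingers=2.6,
)

```text
time: 7.72
tool_pos: [608.8, -9.4, 211.9]
tcp_rot: [-89.2, -0.0, -89.7]
ft_force: [2.1, -0.6, 2.4]
finger_gap: 25.8
```

Run:
```python
from h import *
st();tgt(C[1]+90*np.array([-.4,.078,.913]),-11,.42)
S=snap("scene");cv2.imwrite("pics/e2.png",cv2.resize(S["image"][150:250,270:370],(600,600),interpolation=cv2.INTER_CUBIC))
```

```text
7.72 [608.8  -9.4 211.9] [-89.2  -0.  -89.7] F [ 2.1 -0.6  2.4] gap 25.8 q [-6.  9. 86.  0. 85. -6.]
go [-18.93  36.97  -8.55] [ -2.2 -23.2 -11.1] rows 10.2
```

View pics/e2.png

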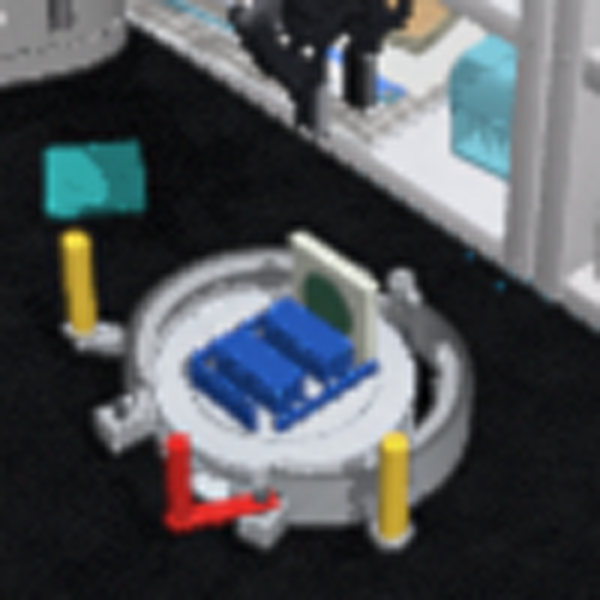

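Emit:
move_arm(
  motion="-19 37 -2 -2.2 -23.2 -11.1;-19 37 -2 -2.2 -23.2 -11.1;-19 37 -2 -2.2 -23.2 -11.1;-19 37 -2 -2.2 -23.2 -11.1;-19 37 -2 -2.2 -23.2 -11.1;-19 37 -2 -2.2 -23.2 -11.1;-19 37 -2 -2.2 -23.2 -11.1;-19 37 -2 -2.2 -23.2 -11.1;-19 37 -2 -2.2 -23.2 -11.1;-19 37 -2 -2.2 -23.2 -11.1",
  fingers=4,
)

```text
time: 8.6
tool_pos: [416.8, 354.3, 181.3]
tcp_rot: [-66.7, 0.0, -100.9]
ft_force: [1.1, -0.0, 0.5]
finger_gap: 40.0
```

Emit:
move_arm(
  motion="0 0 -3 0 0 0;0 0 -6.5 0 0 0;0 0 -6.5 0 0 0;0 0 -6.5 0 0 0;0 0 -6.5 0 0 0",
)

```text
time: 9.02
tool_pos: [419.0, 352.8, 118.1]
tcp_rot: [-66.7, 0.0, -101.0]
ft_force: [0.9, -0.1, 0.9]
finger_gap: 40.0
```

Run:
```python
from h import *
st();tgt((454.4,355.5,53.3),-11,.42)
```

```text
9.02 [419.  352.8 118.1] [ -66.7    0.  -101. ] F [ 0.9 -0.1  0.9] gap 40.0 q [ 48.  -6. 114. -23.  61.  68.]
go [ 3.54  0.27 -6.48] [-0.2 -0.7 -0. ] rows 1.8
```

Emit:
move_arm(
  motion="0.7 0.8 0 -0.2 -0.7 0;0.7 0.8 0 -0.2 -0.7 0;1.3 0.7 -1.5 -0.2 -0.7 0;2 0.6 -3 -0.2 -0.7 0;2.7 0.4 -4.6 -0.2 -0.7 0;3.5 0.3 -6.4 -0.2 -0.7 0;3.5 0.3 -6.4 -0.2 -0.7 0;3.5 0.3 -6.4 -0.2 -0.7 0",
)

```text
time: 9.68
tool_pos: [454.0, 355.3, 54.0]
tcp_rot: [-66.0, -0.0, -101.0]
ft_force: [-0.2, 0.1, 1.1]
finger_gap: 40.0
```

Emit:
move_arm(
  motion="0 0 0 0 0 0;0 0 0 0 0 0;0 0 0 0 0 0;0 0 0 0 0 0;0 0 0 0 0 0;0 0 0 0 0 0",
  fingers=0.4,
)

```text
time: 10.18
tool_pos: [454.3, 357.0, 55.4]
tcp_rot: [-65.9, 0.1, -100.9]
ft_force: [-2.8, -0.7, 7.6]
finger_gap: 9.6
```

Emit:
move_arm(
  motion="-0.4 0.08 0.9 0 0 0;-1.2 0.23 2.7 0 0 0;-2 0.4 4.6 0 0 0;-2.8 0.55 6.4 0 0 0;-3 0.6 8.4 0 0 0;-3 0.6 11 0 0 0;-3 0.6 14 0 0 0;-3 0.6 14 0 0 0",
)

```text
time: 10.85
tool_pos: [425.4, 364.7, 201.6]
tcp_rot: [-65.7, 0.5, -100.9]
ft_force: [1.9, 0.7, 0.8]
finger_gap: 9.5
```

Run:
```python
from h import *
st();tgt((568,-9.5,205),0.2,0)
```

```text
10.85 [425.4 364.7 201.6] [ -65.7    0.5 -100.9] F [1.9 0.7 0.8] gap 9.5 q [ 48.  -9. 109. -22.  69.  65.]
go [ 14.26 -37.42   0.34] [ 1.8 24.3 11. ] rows 9.6
```

Emit:
move_arm(
  motion="14.2 -37.3 0.3 1.8 24.3 11;14.2 -37.3 0.3 1.8 24.3 11;14.2 -37.3 0.3 1.8 24.3 11;14.2 -37.3 0.3 1.8 24.3 11;14.2 -37.3 0.3 1.8 24.3 11;14.2 -37.3 0.3 1.8 24.3 11;14.2 -37.3 0.3 1.8 24.3 11;14.2 -37.3 0.3 1.8 24.3 11;14.2 -37.3 0.3 1.8 24.3 11;14.2 -37.3 0.3 1.8 24.3 11",
)

```text
time: 11.68
tool_pos: [561.5, -1.8, 196.6]
tcp_rot: [-90.3, -0.5, -89.7]
ft_force: [0.9, 0.7, -1.3]
finger_gap: 9.2
```

Emit:
move_arm(
  motion="0 0 -3 0 0 0;0 0 -6.5 0 0 0;0 0 -6.5 0 0 0;0 0 -6.5 0 0 0;0 0 -6.5 0 0 0",
)

```text
time: 12.1
tool_pos: [561.7, 0.5, 132.7]
tcp_rot: [-90.3, -0.5, -89.6]
ft_force: [0.5, -0.0, 0.4]
finger_gap: 9.4
```

Run:
```python
from h import *
st();tgt((567.,-8.3,112),0.2,0)
```

```text
12.1 [5.617e+02 5.000e-01 1.327e+02] [-90.3  -0.5 -89.6] F [ 0.5 -0.   0.4] gap 9.4 q [-5.  6. 98. -1. 77. -5.]
go [ 0.53 -0.88 -2.07] [ 0.5 -0.3 -0.2] rows 0.6
```

Emit:
move_arm(
  motion="0.5 -0.9 0 0.5 -0.3 -0.2;0.5 -0.9 -1 0.5 -0.3 -0.2;0.5 -0.9 -1.8 0.5 -0.3 -0.2;0.5 -0.9 -1.8 0.5 -0.3 -0.2;0.5 -0.9 -1.8 0.5 -0.3 -0.2;0.5 -0.9 -1.8 0.5 -0.3 -0.2",
)

```text
time: 12.6
tool_pos: [566.2, -8.9, 113.1]
tcp_rot: [-90.0, 0.0, -89.9]
ft_force: [0.0, 0.1, -0.7]
finger_gap: 9.2
```

Run:
```python
from h import *
st();tgt((567.,-8.3,112),0.2,0)
```

```text
12.6 [566.2  -8.9 113.1] [-90.    0.  -89.9] F [ 0.   0.1 -0.7] gap 9.2 q [-6.  7. 98.  0. 75. -6.]
go [ 0.08  0.06 -0.11] [-0.  -0.   0.1] rows 0.0
```

Emit:
move_arm(
  motion="0.05 0.05 -0.5 0 0 0;0.05 0.05 -1.1 0 0 0;0.05 0.05 -1.1 0 0 0;0.05 0.05 -1.1 0 0 0",
)

```text
time: 12.93
tool_pos: [566.4, -8.5, 101.4]
tcp_rot: [-90.1, 0.0, -89.9]
ft_force: [-0.0, 1.1, -0.3]
finger_gap: 9.3
```

Emit:
move_arm(
  motion="0 0 -0.4 0 0 0;0 0 -0.8 0 0 0;0 0 -0.8 0 0 0;0 0 -0.8 0 0 0",
)

```text
time: 13.27
tool_pos: [566.5, -8.5, 93.7]
tcp_rot: [-90.1, 0.0, -89.9]
ft_force: [-0.2, -0.4, -0.9]
finger_gap: 9.1
```

Emit:
move_arm(
  motion="0 0 -0.3 0 0 0;0 0 -0.6 0 0 0;0 0 -0.6 0 0 0;0 0 -0.6 0 0 0",
)

```text
time: 13.6
tool_pos: [566.6, -8.6, 87.8]
tcp_rot: [-90.0, 0.0, -89.9]
ft_force: [0.5, 1.1, -0.4]
finger_gap: 9.0
```

Emit:
move_arm(
  motion="0 0 -0.2 0 0 0;0 0 -0.3 0 0 0;0 0 -0.3 0 0 0",
)

```text
time: 13.85
tool_pos: [567.1, -8.6, 85.4]
tcp_rot: [-90.0, 0.0, -89.9]
ft_force: [0.3, 0.7, 1.4]
finger_gap: 9.1
```

Emit:
move_arm(
  motion="0 0 -0.2 0 0 0;0 0 -0.3 0 0 0;0 0 -0.3 0 0 0",
)

```text
time: 14.1
tool_pos: [567.6, -8.6, 85.4]
tcp_rot: [-89.9, 0.0, -89.9]
ft_force: [-10.1, 1.7, 23.3]
finger_gap: 9.2
```

Emit:
move_arm(
  motion="0 0 0.2 0 0 0;0 0 0.2 0 0 0;0 0 0.2 0 0 0;0 0 1 0 0 0;0 0 2 0 0 0;0 0 3.5 0 0 0;0 0 6 0 0 0;0 0 10 0 0 0;0 0 12 0 0 0;0 0 12 0 0 0",
  fingers=2,
)

```text
time: 14.93
tool_pos: [570.4, -9.0, 210.1]
tcp_rot: [-89.4, -0.1, -89.9]
ft_force: [0.3, 0.0, 0.3]
finger_gap: 19.9
```

Run:
```python
from h import *
st();tgt((437,431.5,175),-11,.42)
S=snap("scene");cv2.imwrite("pics/e3.png",cv2.resize(S["image"][150:250,270:370],(600,600),interpolation=cv2.INTER_CUBIC))
```

```text
14.93 [570.4  -9.  210.1] [-89.4  -0.1 -89.9] F [0.3 0.  0.3] gap 19.9 q [-6.  3. 92.  0. 84. -6.]
go [-13.34  44.05  -3.51] [ -2.2 -23.4 -11. ] rows 11.1
```

View pics/e3.png

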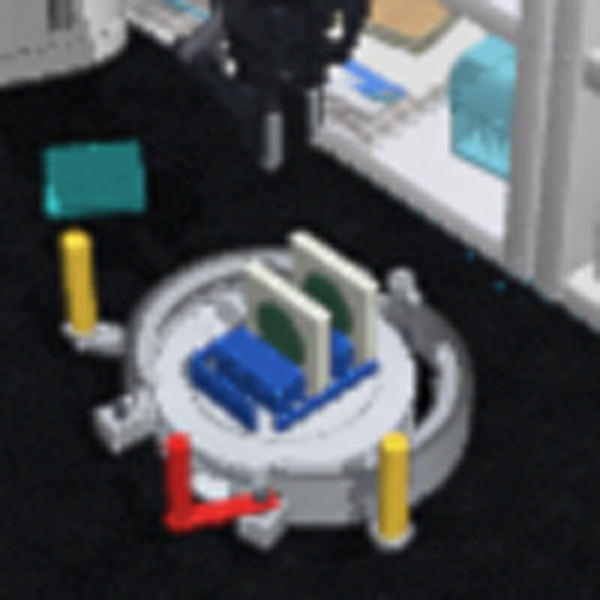

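Both plates stand upright in the rear and middle slots. Next is plate 0.

Emit:
move_arm(
  motion="-12.6 44.6 -2 -2.2 -23.4 -11;-12.6 44.6 -2 -2.2 -23.4 -11;-12.6 44.6 -2 -2.2 -23.4 -11;-12.6 44.6 -2 -2.2 -23.4 -11;-12.6 44.6 -2 -2.2 -23.4 -11;-12.6 44.6 -2 -2.2 -23.4 -11;-12.6 44.6 -2 -2.2 -23.4 -11;-12.6 44.6 -2 -2.2 -23.4 -11;-12.6 44.6 -2 -2.2 -23.4 -11;-12.6 44.6 -2 -2.2 -23.4 -11",
  fingers=4,
)

```text
time: 15.82
tool_pos: [454.3, 385.8, 183.5]
tcp_rot: [-66.6, -0.0, -101.0]
ft_force: [0.5, -0.0, 0.7]
finger_gap: 40.3
```

Emit:
move_arm(
  motion="0 0 0 0 0 0;0 0 -3 0 0 0;0 0 -6.5 0 0 0;0 0 -6.5 0 0 0;0 0 -6.5 0 0 0",
)

```text
time: 16.23
tool_pos: [454.0, 382.1, 116.2]
tcp_rot: [-66.8, -0.3, -101.0]
ft_force: [1.0, 0.4, 0.4]
finger_gap: 40.1
```

Run:
```python
from h import *
st();tgt((469,431,53.5),-11,.42)
```

```text
16.23 [454.  382.1 116.2] [ -66.8   -0.3 -101. ] F [1.  0.4 0.4] gap 40.1 q [ 47.   2. 107. -23.  61.  67.]
go [ 1.5   4.89 -6.27] [ 0.2 -0.9  0. ] rows 1.9
```

Emit:
move_arm(
  motion="-0.6 2.7 0 0.2 -0.9 0;-1.2 5.4 0 0.2 -0.9 0;-1.2 5.4 0 0.2 -0.9 0;-0.5 5.3 -1.5 0.2 -0.9 0;0.2 5.1 -3 0.2 -0.9 0;0.8 5 -4.6 0.2 -0.9 0;1.5 4.9 -6.2 0.2 -0.9 0;1.5 4.9 -6.2 0.2 -0.9 0;1.5 4.9 -6.2 0.2 -0.9 0",
)

```text
time: 16.98
tool_pos: [471.5, 432.8, 58.6]
tcp_rot: [-65.7, 0.4, -101.1]
ft_force: [0.1, 0.6, 1.1]
finger_gap: 39.9
```

Emit:
move_arm(
  motion="0 0 0 0 0 0;0 0 0 0 0 0;0 0 0 0 0 0;0 0 0 0 0 0;0 0 0 0 0 0;0 0 0 0 0 0",
  fingers=0.4,
)

```text
time: 17.48
tool_pos: [469.8, 434.6, 58.6]
tcp_rot: [-65.7, 0.5, -101.0]
ft_force: [-8.5, 2.1, 3.1]
finger_gap: 9.2
```

Emit:
move_arm(
  motion="-0.4 0.08 0.9 0 0 0;-1.2 0.23 2.7 0 0 0;-2 0.4 4.6 0 0 0;-2.8 0.55 6.4 0 0 0;-3 0.6 8.4 0 0 0;-3 0.6 11 0 0 0;-3 0.6 14 0 0 0;-3 0.6 14 0 0 0",
)

```text
time: 18.15
tool_pos: [443.1, 442.3, 207.2]
tcp_rot: [-65.3, 1.0, -101.0]
ft_force: [0.4, 0.2, 1.1]
finger_gap: 9.3
```

Run:
```python
from h import *
st();tgt((529,-9,200),0.2,0)
```

```text
18.15 [443.1 442.3 207.2] [ -65.3    1.  -101. ] F [0.4 0.2 1.1] gap 9.3 q [ 53.   2.  97. -23.  70.  70.]
go [  8.59 -45.13  -0.72] [ 1.3 24.7 11.2] rows 11.0
```

Emit:
move_arm(
  motion="4 -20 0 0.6 11 5;8.6 -45 -0.7 1.3 24.7 11.2;8.6 -45 -0.7 1.3 24.7 11.2;8.6 -45 -0.7 1.3 24.7 11.2;8.6 -45 -0.7 1.3 24.7 11.2;8.6 -45 -0.7 1.3 24.7 11.2;8.6 -45 -0.7 1.3 24.7 11.2;8.6 -45 -0.7 1.3 24.7 11.2;8.6 -45 -0.7 1.3 24.7 11.2;8.6 -45 -0.7 1.3 24.7 11.2",
)

```text
time: 18.98
tool_pos: [516.4, 44.2, 192.8]
tcp_rot: [-90.2, -0.6, -89.6]
ft_force: [0.6, 0.4, -1.1]
finger_gap: 9.3
```

Run:
```python
from h import *
st();tgt((529,-5.5,145),0.2,0)
```

```text
18.98 [516.4  44.2 192.8] [-90.2  -0.6 -89.6] F [ 0.6  0.4 -1.1] gap 9.3 q [ -0.  -4. 101.  -1.  83.  -1.]
go [ 1.26 -4.97 -4.78] [ 0.6 -0.2 -0.2] rows 1.7
```

Emit:
move_arm(
  motion="1.2 -2.5 0 0.6 -0.2 -0.2;1.2 -4.9 -2 0.6 -0.2 -0.2;1.2 -4.9 -4.8 0.6 -0.2 -0.2;1.2 -4.9 -4.8 0.6 -0.2 -0.2;1.2 -4.9 -4.8 0.6 -0.2 -0.2;1.2 -4.9 -4.8 0.6 -0.2 -0.2",
)

```text
time: 19.48
tool_pos: [528.6, -2.1, 145.0]
tcp_rot: [-90.1, 0.0, -89.7]
ft_force: [0.2, 0.9, -1.4]
finger_gap: 9.0
```

Run:
```python
from h import *
st();tgt((528.8,-5.5,117),0.2,0)
```

```text
19.48 [528.6  -2.1 145. ] [-90.1   0.  -89.7] F [ 0.2  0.9 -1.4] gap 9.0 q [ -6.  -0. 102.   0.  78.  -6.]
go [ 0.02 -0.34 -2.8 ] [-0.  -0.1 -0.1] rows 0.7
```

Emit:
move_arm(
  motion="0 -0.2 -0.8 0 0 0;0 -0.2 -1.8 0 0 0;0 -0.2 -2.8 0 0 0;0 -0.2 -2.8 0 0 0;0 -0.2 -2.8 0 0 0",
)

```text
time: 19.9
tool_pos: [527.2, -4.4, 114.2]
tcp_rot: [-90.3, 0.0, -89.8]
ft_force: [-0.1, -0.1, -2.4]
finger_gap: 8.9
```

Emit:
move_arm(
  motion="0 0 -0.3 0 0 0;0 0 -0.7 0 0 0;0 0 -0.7 0 0 0;0 0 -0.7 0 0 0",
)

```text
time: 20.23
tool_pos: [528.0, -4.8, 108.2]
tcp_rot: [-90.2, 0.0, -89.8]
ft_force: [-1.0, -0.0, -1.2]
finger_gap: 9.2
```

Emit:
move_arm(
  motion="0 0 -0.4 0 0 0;0 0 -0.8 0 0 0;0 0 -0.8 0 0 0;0 0 -0.8 0 0 0",
)

```text
time: 20.57
tool_pos: [528.3, -4.8, 100.2]
tcp_rot: [-90.1, 0.0, -89.8]
ft_force: [1.3, 1.1, -2.0]
finger_gap: 9.2
```

Emit:
move_arm(
  motion="0 0 -0.3 0 0 0;0 0 -0.6 0 0 0;0 0 -0.6 0 0 0;0 0 -0.6 0 0 0",
)

```text
time: 20.9
tool_pos: [528.3, -4.8, 94.2]
tcp_rot: [-90.1, 0.0, -89.8]
ft_force: [2.6, -0.3, -3.2]
finger_gap: 9.3
```

Emit:
move_arm(
  motion="0 0 -0.2 0 0 0;0 0 -0.4 0 0 0;0 0 -0.4 0 0 0",
)

```text
time: 21.15
tool_pos: [528.3, -4.8, 90.1]
tcp_rot: [-90.1, 0.0, -89.8]
ft_force: [3.7, -0.6, -1.9]
finger_gap: 9.7
```

Emit:
move_arm(
  motion="0 0 -0.2 0 0 0;0 0 -0.2 0 0 0;0 0 -0.2 0 0 0",
)

```text
time: 21.4
tool_pos: [528.3, -4.8, 88.3]
tcp_rot: [-90.1, 0.0, -89.8]
ft_force: [3.4, -0.6, -1.4]
finger_gap: 9.1
```

Emit:
move_arm(
  motion="0 0 -0.2 0 0 0;0 0 -0.3 0 0 0;0 0 -0.3 0 0 0",
)

```text
time: 21.65
tool_pos: [529.1, -5.0, 88.0]
tcp_rot: [-90.1, -0.0, -89.8]
ft_force: [-6.0, 0.2, 18.0]
finger_gap: 9.4
```

Emit:
move_arm(
  motion="0 0 -0.2 0 0 0;0 0 -0.2 0 0 0;0 0 -0.2 0 0 0",
)

```text
time: 21.9
tool_pos: [529.5, -5.1, 87.9]
tcp_rot: [-90.0, -0.0, -89.8]
ft_force: [-12.2, -0.0, 33.9]
finger_gap: 9.4
```

Emit:
move_arm(
  motion="0 0 0.4 0 0 0;0 0 0.4 0 0 0;0 0 0.4 0 0 0;0 0 1 0 0 0;0 0 2 0 0 0;0 0 3.5 0 0 0;0 0 6 0 0 0;0 0 10 0 0 0;0 0 12 0 0 0;0 0 12 0 0 0",
  fingers=2,
)

```text
time: 22.73
tool_pos: [531.4, -5.1, 210.6]
tcp_rot: [-89.6, -0.0, -89.8]
ft_force: [0.6, 0.2, 0.3]
finger_gap: 20.0
```

Run:
```python
from h import *
st();tgt((503.7,99,150),40,0)
T=snap("top");S=snap("scene")
print("knob", [(c.tolist(),s) for c,s in blobs(mask(T,(0,0,0),(180,255,45),(405,205,470,275)),30)])
b=cv2.resize(S["image"][150:330,270:420],(500,600),interpolation=cv2.INTER_CUBIC);cv2.imwrite("pics/e4.png",b)
```

```text
22.73 [531.4  -5.1 210.6] [-89.6  -0.  -89.8] F [0.6 0.2 0.3] gap 20.0 q [-6. -3. 98. -0. 84. -6.]
go [-2.77 10.41 -6.06] [-0.1  0.4 39.8] rows 5.6
knob [([442.3, 241.7], [405, 205, 65, 70, 2263]), ([436.8, 237.9], [432, 233, 12, 11, 84])]
```

View pics/e4.png

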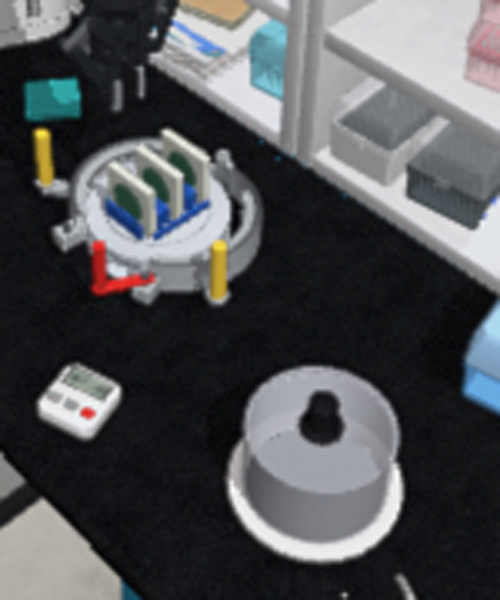

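All three plates are racked, and the cover is standing at its original place. Next I open the left ring half.

Emit:
move_arm(
  motion="-2.8 10.4 0 0 0.4 39.8;-2.8 10.4 0 0 0.4 39.8;-2.8 10.4 0 0 0.4 39.8;-2.8 10.4 0 0 0.4 39.8;-2.8 10.4 -3 0 0.4 39.8;-2.8 10.4 -6 0 0.4 39.8;-2.8 10.4 -6 0 0.4 39.8;-2.8 10.4 -6 0 0.4 39.8",
  fingers=5,
)

```text
time: 23.5
tool_pos: [497.4, 99.0, 140.5]
tcp_rot: [-90.9, 0.4, -50.1]
ft_force: [-0.7, 0.7, 0.8]
finger_gap: 50.2
```

Run:
```python
from h import *
st();tgt((503.7,99,85),40,0)
```

```text
23.5 [497.4  99.  140.5] [-90.9   0.4 -50.1] F [-0.7  0.7  0.8] gap 50.2 q [  6.  -2. 105.  -0.  78. -34.]
go [ 0.63  0.   -5.55] [ 0.3 -0.9  0.1] rows 1.3
```

Emit:
move_arm(
  motion="0.6 0 -2 0.3 -0.9 0;0.6 0 -5.5 0.3 -0.9 0;0.6 0 -5.5 0.3 -0.9 0;0.6 0 -5.5 0.3 -0.9 0",
)

```text
time: 23.83
tool_pos: [505.0, 98.9, 88.1]
tcp_rot: [-89.8, -0.1, -50.1]
ft_force: [0.4, 0.3, -0.2]
finger_gap: 49.8
```

Emit:
move_arm(
  motion="0 0 0 0 0 0;0 0 0 0 0 0;0 0 0 0 0 0;0 0 0 0 0 0;0 0 0 0 0 0",
  fingers=1,
  squeeze=20,
)

```text
time: 24.25
tool_pos: [507.6, 99.3, 90.8]
tcp_rot: [-89.5, -0.3, -50.0]
ft_force: [-2.1, -1.0, 6.6]
finger_gap: 15.4
```

Emit:
move_arm(
  motion="0.9 1.2 0 0 0 0;1.9 2.3 0 0 0 0;3 3.4 0 0 0 0;4.1 4.4 0 0 0 0;5.4 5.3 0 0 0 0;6.7 6.1 0 0 0 0;8.2 6.8 0 0 0 0;9.8 7.5 0 0 0 0;9.8 7.5 0 0 0 0;9.8 7.5 0 0 0 0",
)

```text
time: 25.08
tool_pos: [606.1, 174.4, 90.4]
tcp_rot: [-89.5, -0.3, -50.0]
ft_force: [1.9, -1.8, 5.3]
finger_gap: 15.3
```

Emit:
move_arm(
  motion="0 0 0 0 0 0;0 0 0 0 0 0;0 0 0 0 0 0;0 0 4 0 0 0;0 0 8 0 0 0;0 0 10 0 0 0;0 0 10 0 0 0",
  fingers=5,
)

```text
time: 25.67
tool_pos: [607.0, 174.9, 195.7]
tcp_rot: [-89.1, -0.5, -50.0]
ft_force: [0.3, 0.0, 0.6]
finger_gap: 49.9
```

Run:
```python
from h import *
st();tgt((526.5,-147.5,175),-40,0)
S=snap("scene");print([(c.tolist(),s) for c,s in blobs(mask(S,(20,120,120),(35,255,255),(270,160,360,270)),20)])
```

```text
25.67 [607.  174.9 195.7] [-89.1  -0.5 -50. ] F [0.3 0.  0.6] gap 49.9 q [ 11.  12.  84.   0.  83. -29.]
go [ -8.05 -32.24  -2.07] [  0.5   0.9 -80. ] rows 11.2
[([291.6, 174.3], [289, 167, 5, 17, 58]), ([335.0, 230.6], [333, 222, 5, 18, 80])]
```

Emit:
move_arm(
  motion="-1 -4 0 0 0 -8;-8 -32.2 0 0.5 0.9 -80;-8 -32.2 0 0.5 0.9 -80;-8 -32.2 0 0.5 0.9 -80;-8 -32.2 0 0.5 0.9 -80;-8 -32.2 0 0.5 0.9 -80;-8 -32.2 0 0.5 0.9 -80;-8 -32.2 0 0.5 0.9 -80;-8 -32.2 0 0.5 0.9 -80;-8 -32.2 0 0.5 0.9 -80",
)

```text
time: 26.55
tool_pos: [522.1, -150.0, 186.5]
tcp_rot: [-90.5, 0.2, -122.2]
ft_force: [-0.1, 0.1, -0.2]
finger_gap: 49.6
```

Run:
```python
from h import *
st();tgt((526.5,-147.5,145),-40,0)
```

```text
26.55 [ 522.1 -150.   186.5] [ -90.5    0.2 -122.2] F [-0.1  0.1 -0.2] gap 49.6 q [-22.   1.  97.   0.  83.  11.]
go [ 0.44  0.25 -4.15] [-0.5 -0.3 -7.8] rows 1.1
```

Emit:
move_arm(
  motion="0.4 0.2 0 -0.5 -0.3 -7.8;0.4 0.2 -3 -0.5 -0.3 -7.8;0.4 0.2 -6.5 -0.5 -0.3 -7.8;0.4 0.2 -10 -0.5 -0.3 -7.8;0.4 0.2 -10 -0.5 -0.3 -7.8;0.4 0.2 -10 -0.5 -0.3 -7.8",
)

```text
time: 27.05
tool_pos: [524.9, -144.5, 85.2]
tcp_rot: [-90.3, -0.1, -129.4]
ft_force: [0.3, 0.3, 0.3]
finger_gap: 50.1
```

Emit:
move_arm(
  motion="0 0 0 0 0 0;0 0 0 0 0 0;0 0 0 0 0 0;0 0 0 0 0 0;0 0 0 0 0 0",
  fingers=1,
)

```text
time: 27.47
tool_pos: [529.7, -146.4, 91.1]
tcp_rot: [-89.6, 0.1, -129.4]
ft_force: [-2.6, 0.4, 7.5]
finger_gap: 15.1
```

Emit:
move_arm(
  motion="1.1 -1.1 0 0 0 0;2.4 -2.1 0 0 0 0;3.7 -2.9 0 0 0 0;5 -3.7 0 0 0 0;6.4 -4.3 0 0 0 0;7.8 -4.9 0 0 0 0;7.8 -4.9 0 0 0 0;7.8 -4.9 0 0 0 0",
)

```text
time: 28.13
tool_pos: [608.5, -195.0, 90.7]
tcp_rot: [-89.6, 0.2, -129.4]
ft_force: [2.9, 3.1, 5.6]
finger_gap: 15.2
```

Emit:
move_arm(
  motion="0 0 0 0 0 0;0 0 0 0 0 0;0 0 0 0 0 0;0 0 4 0 0 0;0 0 8 0 0 0;0 0 12 0 0 0;0 0 15 0 0 0;0 0 15 0 0 0",
  fingers=5,
)

```text
time: 28.8
tool_pos: [609.1, -196.2, 247.9]
tcp_rot: [-89.1, 0.2, -129.4]
ft_force: [0.9, -0.7, 1.6]
finger_gap: 50.0
```

Run:
```python
from h import *
st()
T=snap("top");S=snap("scene")
print("knob", [(c.tolist(),s) for c,s in blobs(mask(T,(0,0,0),(180,255,45),(405,205,470,275)),30)])
b=np.zeros((500,800,3),np.uint8);b[:,:500]=cv2.resize(S["image"][150:250,270:370],(500,500),interpolation=cv2.INTER_CUBIC);b[:300,500:]=cv2.resize(T["image"][160:260,270:370],(300,300),interpolation=cv2.INTER_CUBIC);cv2.imwrite("pics/f0.png",b)
```

```text
28.8 [ 609.1 -196.2  247.9] [ -89.1    0.2 -129.4] F [ 0.9 -0.7  1.6] gap 50.0 q [-22.  12.  78.  -0.  89.  17.]
knob [([419.9, 210.6], [405, 205, 40, 24, 392]), ([462.9, 258.2], [450, 227, 20, 48, 484]), ([411.2, 261.7], [405, 245, 17, 28, 245])]
```

View pics/f0.png

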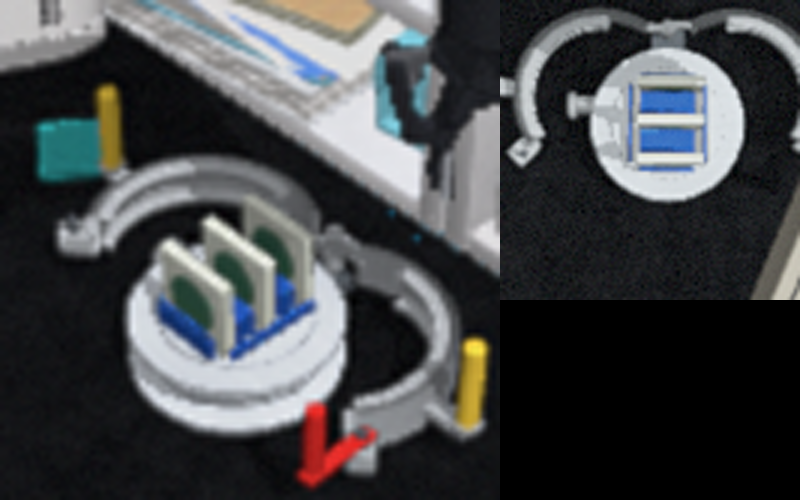

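Both halves are swung well open; posts at about (108,125) and (475,385) in the crop. I'll move the arm clear to measure the chamber flange and the cover.

Emit:
move_arm(
  motion="-22 2 10 0 0 35;-22 2 10 0 0 35;-22 2 10 0 0 35;-22 2 10 0 0 35;-22 2 10 0 0 35;-22 2 10 0 0 35;-22 2 10 0 0 35;-22 2 10 0 0 35",
)

```text
time: 29.57
tool_pos: [385.3, -174.9, 338.3]
tcp_rot: [-89.8, -0.0, -94.5]
ft_force: [0.3, 0.6, -0.2]
finger_gap: 49.7
```

```bash
cat > meas.py <<'E'
from h import *
def circ(T,box,thr,z,rmin,rmax,p0):
    """circle of radius in world plane z fitted to contour of bright region"""
    g=cv2.cvtColor(T["image"],cv2.COLOR_BGR2GRAY);x0,y0,x1,y1=box
    up=cv2.resize(g[y0:y1,x0:x1],None,fx=8,fy=8,interpolation=cv2.INTER_CUBIC)
    m=(up>thr).astype(np.uint8)
    pts=np.vstack([c[:,0] for c in cv2.findContours(m,cv2.RETR_LIST,cv2.CHAIN_APPROX_NONE)[0]])
    uv=(pts+.5)/8-.5+[x0,y0];P=np.array([onz(T,u,z)[:2] for u in uv]);p=np.array(p0,float);R=(rmin+rmax)/2
    for k in range(6):
        d=np.linalg.norm(P-p,axis=1);s=(d>rmin)&(d<rmax) if k<3 else abs(d-R)<3
        A=np.c_[2*P[s],np.ones(s.sum())];q=np.linalg.lstsq(A,(P[s]**2).sum(1),rcond=None)[0];p=q[:2];R=np.sqrt(q[2]+p@p)
    return p.round(1),R.round(1),s.sum()
E
python3 - <<'E'
from meas import *
st();T=snap("top");S=snap("scene");cv2.imwrite("pics/t1.png",T["image"])
print("chamber",circ(T,(290,165,360,235),110,43,70,86,(568,-11)))
print("cover",circ(T,(395,200,475,280),100,8,70,88,(460,-348)),circ(T,(395,200,475,280),140,8,70,88,(460,-348)))
bl=[(c,s) for c,s in blobs(mask(T,(0,0,0),(180,255,50),(412,218,452,262)),20) if s[4]<200];print(bl)
bs=[(c,s) for c,s in blobs(mask(S,(0,0,0),(180,255,45),(352,262,382,290)),20)];print(bs)
for c,s in bl: print("knob",onz(T,c,122-8).round(1))
E
```

```text
29.57 [ 385.3 -174.9  338.3] [-89.8  -0.  -94.5] F [ 0.3  0.6 -0.2] gap 49.7 q [-31. -22. 101.   0. 100. -27.]
chamber (array([568.6, -11.5]), np.float64(79.2), np.int64(1137))
cover (array([ 460.2, -348.2]), np.float64(83.4), np.int64(658)) (array([ 459.7, -352.2]), np.float64(81.1), np.int64(571))
[(array([437.3, 238. ]), [432, 233, 12, 11, 104]), (array([447.7, 260. ]), [441, 257, 11, 5, 25])]
[(array([366. , 275.4]), [360, 268, 12, 15, 132])]
knob [ 461.2 -334.8  114. ]
knob [ 398.7 -364.3  114. ]
```

Run:
```python
from meas import *
T=snap("top");S=snap("scene")
print("tri knob",tri(T,(437.3,238),S,(366,275.4)))
for c in((461,-336),(461,-349)):
    a=np.linspace(0,2*np.pi,60)
    for z,R in((8,78),(86,66)):
        for s,n in((T,"T"),(S,"S")):
            q=np.array([proj(s,(c[0]+R*np.cos(t),c[1]+R*np.sin(t),z)) for t in a]);print(c,z,n,q.min(0).round(1),q.max(0).round(1))
print("left/right of flange in scene rows:");g=cv2.cvtColor(S["image"],cv2.COLOR_BGR2GRAY)
m=(g[250:325,325:405]>75).astype(np.uint8);print(cv2.boundingRect(m))
m=cv2.inRange(S["image"][285:325,325:405],(150,150,150),(255,255,255));print(cv2.boundingRect(m))
t=cv2.cvtColor(T["image"],cv2.COLOR_BGR2GRAY);print(t[238,398:470].tolist())
cv2.imwrite("pics/k.png",cv2.resize(T["image"][205:275,395:475],(800,700),interpolation=cv2.INTER_CUBIC)[:600])
```

```text
tri knob (array([ 460.36885464, -340.37071364,   94.55233962]), np.float64(0.5364110015992818))
(461, -336) 8 T [403.1 212.1] [452.5 261.8]
(461, -336) 8 S [337. 271.] [389.3 315.4]
(461, -336) 86 T [412.6 215.3] [457.2 260.3]
(461, -336) 86 S [341.8 258.1] [388.2 296. ]
(461, -349) 8 T [407.2 212.1] [456.6 261.8]
(461, -349) 8 S [340.  273.5] [392.7 318.5]
(461, -349) 86 T [417.  215.4] [461.6 260.3]
(461, -349) 86 S [345.  260.6] [391.8 299. ]
left/right of flange in scene rows:
(13, 10, 54, 65)
(14, 0, 52, 33)
[21, 16, 26, 23, 23, 18, 49, 139, 200, 197, 191, 172, 121, 85, 88, 86, 103, 155, 188, 185, 183, 183, 183, 184, 184, 183, 182, 182, 183, 184, 184, 187, 176, 82, 18, 28, 13, 18, 15, 34, 45, 48, 48, 45, 42, 40, 64, 136, 190, 188, 180, 166, 159, 162, 159, 161, 158, 147, 150, 163, 184, 147, 46, 18, 28, 26, 28, 32, 36, 30, 29, 36]
```

View pics/k.png

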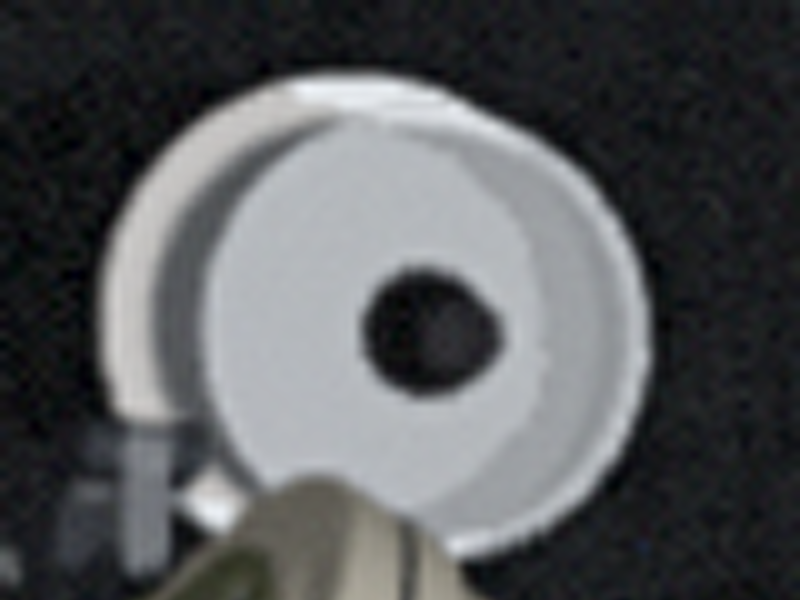

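The cover's knob is at px (437,238) in the top view. Flange edges and knob triangulation agree on a cover centre of about (460.5,-341).

Run:
```python
from h import *
st();tgt((460.5,-341,160),0,0)
```

```text
29.77 [ 386.3 -174.5  336.4] [-90.    0.1 -94.4] F [-0.5  0.2 -0.6] gap 49.8 q [-31. -21. 101.   0. 100. -27.]
go [  7.42 -16.65 -17.64] [-0.1  0.   4.4] rows 6.1
```

Emit:
move_arm(
  motion="7.4 -16.6 0 0 0 4.4;7.4 -16.6 0 0 0 4.4;7.4 -16.6 0 0 0 4.4;7.4 -16.6 0 0 0 4.4;7.4 -16.6 -3 0 0 4.4;7.4 -16.6 -7 0 0 4.4;7.4 -16.6 -11 0 0 4.4;7.4 -16.6 -15 0 0 4.4;7.4 -16.6 -17.6 0 0 4.4;7.4 -16.6 -17.6 0 0 4.4",
  fingers=6,
)

```text
time: 30.6
tool_pos: [456.5, -337.0, 152.3]
tcp_rot: [-90.5, 0.6, -90.0]
ft_force: [-1.2, 1.1, -1.4]
finger_gap: 60.0
```

Run:
```python
from h import *
st();S=snap("scene");tgt((460.5,-341,94),0,0)
bs=[(c,s) for c,s in blobs(mask(S,(0,0,0),(180,255,45),(340,255,400,300)),20)];print(bs)
m=cv2.inRange(S["image"][285:325,325:405],(150,150,150),(255,255,255));print(cv2.boundingRect(m))
```

```text
30.6 [ 456.5 -337.   152.3] [-90.5   0.6 -90. ] F [-1.2  1.1 -1.4] gap 60.0 q [-42.   6.  95.   0.  80. -42.]
go [ 0.25 -0.27 -6.27] [-0.4 -0.3 -0. ] rows 1.5
[(array([377.2, 268.2]), [340, 255, 60, 45, 959]), (array([366. , 275.5]), [360, 268, 12, 15, 136])]
(14, 0, 52, 33)
```

Emit:
move_arm(
  motion="0.3 -0.3 -1 -0.4 -0.3 0;0.3 -0.3 -3 -0.4 -0.3 0;0.3 -0.3 -5 -0.4 -0.3 0;0.3 -0.3 -6 -0.4 -0.3 0;0.3 -0.3 -6 -0.4 -0.3 0;0.3 -0.3 -6 -0.4 -0.3 0",
)

```text
time: 31.15
tool_pos: [463.8, -344.1, 103.5]
tcp_rot: [-89.5, -0.4, -90.0]
ft_force: [0.6, -0.3, -0.0]
finger_gap: 60.0
```

Run:
```python
from h import *
st();snap("scene");tgt((460.5,-341,94),0,0)
```

```text
31.15 [ 463.8 -344.1  103.5] [-89.5  -0.4 -90. ] F [ 0.6 -0.3 -0. ] gap 60.0 q [-42.   9.  97.   0.  73. -42.]
go [-0.36  0.35 -1.02] [0.4 0.6 0. ] rows 0.3
```

Emit:
move_arm(
  motion="-0.3 0.3 -0.5 0.4 0.6 0;-0.3 0.3 -1 0.4 0.6 0;-0.3 0.3 -1 0.4 0.6 0;-0.3 0.3 -1 0.4 0.6 0;-0.3 0.3 -1 0.4 0.6 0;-0.3 0.3 -1 0.4 0.6 0",
)

```text
time: 31.7
tool_pos: [460.3, -340.9, 92.6]
tcp_rot: [-90.1, 0.0, -90.0]
ft_force: [0.5, -0.3, -1.0]
finger_gap: 59.9
```

Run:
```python
from h import *
st();tgt((460.5,-341,94),0,0)
```

```text
31.7 [ 460.3 -340.9   92.6] [-90.1   0.  -90. ] F [ 0.5 -0.3 -1. ] gap 59.9 q [-42.  10.  98.  -0.  73. -42.]
go [ 0.02 -0.01  0.14] [-0.  -0.1  0. ] rows 0.0
```

Emit:
move_arm(
  motion="0 0 0 0 0 0;0 0 0 0 0 0;0 0 0 0 0 0;0 0 0 0 0 0;0 0 0 0 0 0;0 0 0 0 0 0;0 0 0 0 0 0",
  fingers=2,
  squeeze=70,
)

```text
time: 32.28
tool_pos: [460.3, -341.0, 92.8]
tcp_rot: [-90.1, 0.0, -90.0]
ft_force: [-1.4, 0.1, 5.3]
finger_gap: 25.2
```

Run:
```python
from h import *
st()
```

```text
32.28 [ 460.3 -341.    92.8] [-90.1   0.  -90. ] F [-1.4  0.1  5.3] gap 25.2 q [-42.  10.  98.  -0.  73. -42.]
```

Emit:
move_arm(
  motion="0 0 0.5 0 0 0;0 0 1.5 0 0 0;0 0 3 0 0 0;0 0 5 0 0 0;0 0 7.5 0 0 0;0 0 10 0 0 0;0 0 12.5 0 0 0;0 0 15 0 0 0;0 0 15.5 0 0 0;0 0 15.5 0 0 0",
)

```text
time: 33.12
tool_pos: [461.1, -341.6, 249.8]
tcp_rot: [-89.9, -0.1, -90.0]
ft_force: [-0.2, 0.3, -5.6]
finger_gap: 24.9
```

Run:
```python
from h import *
st();tgt((568,-11,250),0,0)
```

```text
33.12 [ 461.1 -341.6  249.8] [-89.9  -0.1 -90. ] F [-0.2  0.3 -5.6] gap 24.9 q [-42.   3.  88.  -0.  89. -42.]
go [1.069e+01 3.306e+01 2.000e-02] [0.1 0.1 0. ] rows 8.3
```

Emit:
move_arm(
  motion="0.5 1.5 0 0 0 0;1.5 4.5 0 0 0 0;2.6 8 0 0 0 0;3.7 11.5 0 0 0 0;4.8 15 0 0 0 0;6 18.5 0 0 0 0;7.1 22 0 0 0 0;8.2 25.5 0 0 0 0;9.3 29 0 0 0 0;10 31 0 0 0 0",
)

```text
time: 33.95
tool_pos: [559.4, -26.8, 244.4]
tcp_rot: [-90.3, 0.2, -89.9]
ft_force: [-0.6, -0.3, -5.2]
finger_gap: 25.4
```

Emit:
move_arm(
  motion="0.4 1.2 0 0 0 0;0.7 2 0 0 0 0;0.7 2 0 0 0 0;0.7 2 -2 0 0 0;0.7 2 -2 0 0 0;0.7 2 -2 0 0 0",
)

```text
time: 34.45
tool_pos: [565.6, -12.0, 225.5]
tcp_rot: [-90.4, 0.0, -90.1]
ft_force: [-1.1, 0.3, -4.3]
finger_gap: 25.2
```

Run:
```python
from h import *
T=snap("top");S=snap("scene");st();tgt((568,-11,225),0,0)
z=225-93
for s,n in((T,"T"),(S,"S")):
    print(n,"proj centre flange at TCP-93", proj(s,readout.sense()["tool_pos"]-[0,0,93]).round(1))
b=np.zeros((500,800,3),np.uint8);b[:,:500]=cv2.resize(S["image"][130:250,260:380],(500,500),interpolation=cv2.INTER_CUBIC);b[:300,500:]=cv2.resize(T["image"][160:260,270:370],(300,300),interpolation=cv2.INTER_CUBIC);cv2.imwrite("pics/g0.png",b)
```

```text
34.55 [567.  -11.9 227.7] [-90.1   0.  -90.1] F [-0.2  0.1 -4.6] gap 25.3 q [-6.  3. 91.  0. 87. -6.]
go [ 0.1   0.09 -0.27] [-0.  -0.1  0.1] rows 0.1
T proj centre flange at TCP-93 [325.7 199.5]
S proj centre flange at TCP-93 [316.8 192.5]
```

View pics/g0.png

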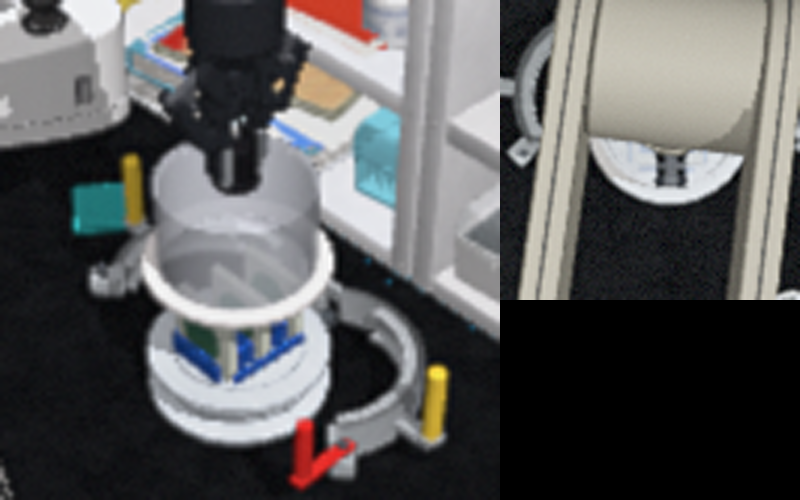

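The cover is held level above the chamber: flange centre u≈317, chamber flange u≈317.2, so it is aligned. Lowering now.

Emit:
move_arm(
  motion="0 0 -1 0 0 0;0 0 -2 0 0 0;0 0 -3 0 0 0;0 0 -4 0 0 0;0 0 -5 0 0 0;0 0 -6 0 0 0;0 0 -6.7 0 0 0;0 0 -7.3 0 0 0;0 0 -7.3 0 0 0;0 0 -7.3 0 0 0",
)

```text
time: 35.38
tool_pos: [567.0, -10.7, 154.1]
tcp_rot: [-90.2, 0.0, -90.0]
ft_force: [0.7, 0.4, -5.3]
finger_gap: 25.5
```

Run:
```python
from h import *
snap("scene");st();tgt((567.5,-11.5,146),0,0)
```

```text
35.43 [567.4 -10.8 154.7] [-90.1   0.  -90. ] F [ 0.4 -0.1 -4.6] gap 25.1 q [-6.  5. 96.  0. 79. -6.]
go [ 0.01 -0.07 -0.87] [-0.  -0.1  0. ] rows 0.2
```

Emit:
move_arm(
  motion="0 -0.05 -0.5 0 0 0;0 -0.05 -1 0 0 0;0 -0.05 -1.4 0 0 0;0 -0.05 -1.4 0 0 0;0 -0.05 -1.4 0 0 0",
)

```text
time: 35.85
tool_pos: [566.8, -11.2, 139.8]
tcp_rot: [-90.2, 0.0, -90.0]
ft_force: [0.0, -0.1, -5.0]
finger_gap: 25.2
```

Emit:
move_arm(
  motion="0 0 -0.2 0 0 0;0 0 -0.3 0 0 0;0 0 -0.3 0 0 0;0 0 -0.3 0 0 0",
)

```text
time: 36.18
tool_pos: [567.2, -11.3, 137.4]
tcp_rot: [-90.1, 0.0, -90.0]
ft_force: [-0.6, 0.3, -4.9]
finger_gap: 25.1
```

Emit:
move_arm(
  motion="0 0 -0.2 0 0 0;0 0 -0.2 0 0 0;0 0 -0.2 0 0 0",
)

```text
time: 36.43
tool_pos: [567.6, -11.3, 135.8]
tcp_rot: [-90.1, 0.0, -90.0]
ft_force: [1.7, 0.9, -2.5]
finger_gap: 25.1
```

Emit:
move_arm(
  motion="0 0 -0.15 0 0 0;0 0 -0.15 0 0 0;0 0 -0.15 0 0 0",
)

```text
time: 36.68
tool_pos: [567.7, -11.3, 135.8]
tcp_rot: [-90.0, 0.0, -90.0]
ft_force: [-5.8, 0.0, 8.6]
finger_gap: 25.2
```

Contact came at TCP z 135.8, against an expected 135.8, so the cover is seated. Releasing.

Emit:
move_arm(
  motion="0 0 0.1 0 0 0;0 0 0.1 0 0 0;0 0 0.1 0 0 0;0 0 0.1 0 0 0;0 0 1 0 0 0;0 0 3 0 0 0;0 0 6 0 0 0;0 0 10 0 0 0;0 0 10 0 0 0",
  fingers=6,
  squeeze=20,
)

```text
time: 37.43
tool_pos: [570.9, -11.7, 243.7]
tcp_rot: [-89.4, -0.0, -90.0]
ft_force: [1.7, -0.6, 2.2]
finger_gap: 60.0
```

Emit:
move_arm(
  motion="-18 14 5 0 0 40;-18 14 5 0 0 40;-18 14 5 0 0 40;-18 14 5 0 0 40;-18 14 5 0 0 40;-18 14 5 0 0 40;-18 14 5 0 0 40;-18 14 5 0 0 40",
)

```text
time: 38.1
tool_pos: [387.1, 129.5, 285.3]
tcp_rot: [-90.0, -0.1, -49.9]
ft_force: [0.6, -0.3, -0.8]
finger_gap: 60.2
```

Run:
```python
from h import *
T=snap("top");S=snap("scene");st()
print("yel",[(c.tolist(),s) for c,s in blobs(mask(S,(20,120,120),(35,255,255),(270,160,380,270)),20)],[(c.tolist(),s) for c,s in blobs(mask(T,(20,120,120),(35,255,255),(240,160,420,240)),15)])
b=np.zeros((500,800,3),np.uint8);b[:,:500]=cv2.resize(S["image"][130:250,260:380],(500,500),interpolation=cv2.INTER_CUBIC);b[:300,500:]=cv2.resize(T["image"][160:260,275:375],(300,300),interpolation=cv2.INTER_CUBIC);cv2.imwrite("pics/g1.png",b)
```

```text
38.2 [387.6 128.4 284.1] [-90.1  -0.  -50.1] F [0.  0.1 0.1] gap 60.5 q [ 11. -24. 108.  -0.  96. -29.]
yel [([291.5, 174.3], [289, 167, 5, 17, 59]), ([363.9, 226.2], [361, 218, 6, 18, 74])] [([262.3, 186.4], [259, 183, 8, 7, 40]), ([388.9, 187.0], [385, 184, 8, 7, 37])]
```

View pics/g1.png

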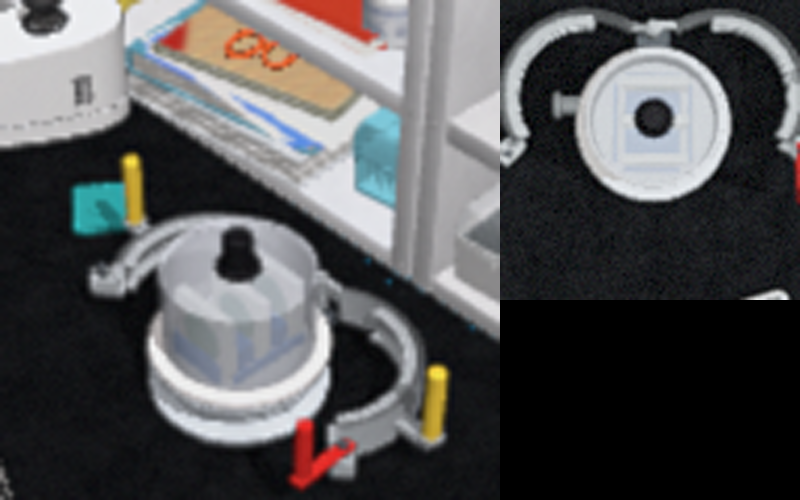

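The cover sits squarely: concentric with the flange in the top crop at (653,122), with the plates upright inside. Now I close the left half.

Run:
```python
from meas import *
T=snap("top");S=snap("scene")
print("cover flange",circ(T,(290,165,360,235),110,51,70,86,(568,-11)), "knob",onz(T,blobs(mask(T,(0,0,0),(180,255,60),(315,190,340,212)),20)[0][0],155).round(1))
print("posts L",tri(T,(261.5,186),S,(291.5,167.5)),"R",tri(T,(389.5,186.5),S,(364,219)))
st();tgt((606,174.5,160),40,0)
```

```text
cover flange (array([568.9, -12.4]), np.float64(79.3), np.int64(1159)) knob [567.1 -11.6 155. ]
posts L (array([604.80145665, 173.5944141 , 119.10220962]), np.float64(0.33226072336266116)) R (array([ 607.27529038, -195.79180491,  115.66222962]), np.float64(2.522300890175992))
38.3 [387.7 128.1 283.5] [-90.2   0.  -50.1] F [0.4 0.2 0.4] gap 60.3 q [ 11. -24. 108.  -0.  96. -29.]
go [ 21.83   4.64 -12.35] [ 0.1 -0.2  0.1] rows 6.1
```

Emit:
move_arm(
  motion="21.8 4.6 0 0 0 0;21.8 4.6 0 0 0 0;21.8 4.6 0 0 0 0;21.8 4.6 0 0 0 0;21.8 4.6 0 0 0 0;21.8 4.6 -3 0 0 0;21.8 4.6 -7 0 0 0;21.8 4.6 -11 0 0 0;21.8 4.6 -12.3 0 0 0;21.8 4.6 -12.3 0 0 0",
  fingers=5.5,
)

```text
time: 39.13
tool_pos: [601.9, 173.1, 154.3]
tcp_rot: [-90.7, 0.3, -50.1]
ft_force: [-1.1, -0.8, -0.6]
finger_gap: 54.9
```

Run:
```python
from h import *
st();tgt((606,174.5,89),40,0)
```

```text
39.13 [601.9 173.1 154.3] [-90.7   0.3 -50.1] F [-1.1 -0.8 -0.6] gap 54.9 q [ 11.  15.  85.  -0.  81. -29.]
go [ 0.41  0.14 -6.53] [ 0.2 -0.7  0.1] rows 1.6
```

Emit:
move_arm(
  motion="0.3 0.1 -2 0.2 -0.7 0;0.3 0.1 -5 0.2 -0.7 0;0.3 0.1 -6.5 0.2 -0.7 0;0.3 0.1 -6.5 0.2 -0.7 0;0.3 0.1 -6.5 0.2 -0.7 0",
)

```text
time: 39.55
tool_pos: [609.0, 175.6, 97.8]
tcp_rot: [-89.4, -0.3, -50.0]
ft_force: [-0.8, 0.0, 1.0]
finger_gap: 55.2
```

Emit:
move_arm(
  motion="0 0 0 0 0 0;0 0 0 0 0 0;0 0 0 0 0 0;0 0 0 0 0 0;0 0 0 0 0 0",
  fingers=1,
)

```text
time: 39.97
tool_pos: [609.5, 175.7, 98.2]
tcp_rot: [-89.3, -0.4, -50.0]
ft_force: [-0.8, -1.6, 7.0]
finger_gap: 15.3
```

Emit:
move_arm(
  motion="-1.4 -0.5 0 0 0 0;-2.8 -1.2 0 0 0 0;-4.1 -2 0 0 0 0;-5.4 -2.8 0 0 0 0;-6.6 -3.8 0 0 0 0;-7.8 -4.8 0 0 0 0;-8.8 -5.9 0 0 0 0;-9.7 -7.1 0 0 0 0;-10.3 -7.9 0 0 0 0;-10.3 -7.9 0 0 0 0",
)

```text
time: 40.8
tool_pos: [504.7, 96.4, 97.7]
tcp_rot: [-89.4, -0.3, -50.0]
ft_force: [-6.3, 2.3, 7.4]
finger_gap: 15.1
```

Run:
```python
from h import *
st();tgt((492,79.4,89),40,0)
```

```text
40.8 [504.7  96.4  97.7] [-89.4  -0.3 -50. ] F [-6.3  2.3  7.4] gap 15.1 q [  5.  -0. 108.   0.  72. -35.]
go [-1.27 -1.7  -0.87] [-0.2  0.6  0. ] rows 0.6
```

Emit:
move_arm(
  motion="-0.4 -0.7 0 0 0 0;-0.7 -1.3 0 0 0 0;-0.9 -1.7 0 0 0 0;-0.9 -1.7 0 0 0 0;-0.9 -1.7 0 0 0 0",
)

```text
time: 41.22
tool_pos: [495.8, 80.4, 97.6]
tcp_rot: [-89.4, -0.2, -50.0]
ft_force: [-9.3, 3.9, 11.2]
finger_gap: 14.8
```

Emit:
move_arm(
  motion="-0.1 -0.2 0 0 0 0;-0.2 -0.4 0 0 0 0;-0.2 -0.4 0 0 0 0",
)

```text
time: 41.47
tool_pos: [494.2, 77.0, 97.6]
tcp_rot: [-89.4, -0.2, -50.0]
ft_force: [-7.5, 6.6, 9.7]
finger_gap: 15.3
```

Emit:
move_arm(
  motion="-0.1 -0.2 0 0 0 0;-0.15 -0.3 0 0 0 0;-0.15 -0.3 0 0 0 0",
)

```text
time: 41.72
tool_pos: [494.0, 76.8, 97.7]
tcp_rot: [-89.0, -0.1, -50.0]
ft_force: [2.4, 20.1, 1.0]
finger_gap: 14.9
```

Emit:
move_arm(
  motion="-0.1 -0.2 0 0 0 0;-0.15 -0.3 0 0 0 0;-0.15 -0.3 0 0 0 0",
)

```text
time: 41.97
tool_pos: [494.0, 76.4, 97.7]
tcp_rot: [-88.7, -0.0, -49.9]
ft_force: [12.1, 35.3, -7.2]
finger_gap: 14.9
```

Left half is at its stop. Now the right half.

Emit:
move_arm(
  motion="0.1 0.3 0 0 0 0;0.1 0.3 0 0 0 0;0.1 0.3 0 0 0 0;0.1 0.3 3 0 0 0;0.1 0.3 7 0 0 0;0.1 0.3 11 0 0 0;0.1 0.3 15 0 0 0;0.1 0.3 15 0 0 0",
  fingers=4,
)

```text
time: 42.63
tool_pos: [496.1, 72.3, 255.9]
tcp_rot: [-88.8, -0.8, -50.1]
ft_force: [1.9, 0.1, 1.3]
finger_gap: 40.1
```

Run:
```python
from h import *
st();tgt((450,-130,250),-40,0)
T=snap("top");print([(c.tolist(),s) for c,s in blobs(mask(T,(20,120,120),(35,255,255),(240,160,420,240)),15)])
```

```text
42.63 [496.1  72.3 255.9] [-88.8  -0.8 -50.1] F [1.9 0.1 1.3] gap 40.1 q [  2. -10. 100.   0.  89. -38.]
go [ -4.61 -20.23  -0.59] [  0.8   1.2 -79.9] rows 11.2
[([389.0, 186.9], [385, 184, 8, 7, 36])]
```

Emit:
move_arm(
  motion="11.2 -26.8 0 0.8 1.2 -80;11.2 -26.8 0 0.8 1.2 -80;11.2 -26.8 0 0.8 1.2 -80;11.2 -26.8 0 0.8 1.2 -80;11.2 -26.8 0 0.8 1.2 -80;11.2 -26.8 0 0.8 1.2 -80;11.2 -26.8 0 0.8 1.2 -80;11.2 -26.8 0 0.8 1.2 -80;11.2 -26.8 0 0.8 1.2 -80;11.2 -26.8 0 0.8 1.2 -80",
  fingers=5.5,
)

```text
time: 43.52
tool_pos: [603.3, -196.8, 243.8]
tcp_rot: [-90.6, 0.4, -122.1]
ft_force: [-0.0, 0.6, -0.1]
finger_gap: 54.7
```

Run:
```python
from h import *
st();tgt((608,-195.5,160),-40,0)
```

```text
43.52 [ 603.3 -196.8  243.8] [ -90.6    0.4 -122.1] F [-0.   0.6 -0.1] gap 54.7 q [-23.  13.  78.   1.  90.   9.]
go [ 0.47  0.13 -8.38] [-0.7 -0.2 -7.9] rows 2.0
```

Emit:
move_arm(
  motion="0.3 0.1 -3 -0.7 -0.2 -7.9;0.3 0.1 -7 -0.7 -0.2 -7.9;0.3 0.1 -10 -0.7 -0.2 -7.9;0.3 0.1 -13 -0.7 -0.2 -7.9;0.3 0.1 -15.5 -0.7 -0.2 -7.9;0.3 0.1 -15.5 -0.7 -0.2 -7.9;0.3 0.1 -15.5 -0.7 -0.2 -7.9",
)

```text
time: 44.1
tool_pos: [605.0, -193.9, 88.4]
tcp_rot: [-90.1, -0.1, -129.6]
ft_force: [0.0, 0.2, 0.5]
finger_gap: 55.1
```

Emit:
move_arm(
  motion="0 0 0 0 0 0;0 0 0 0 0 0;0 0 0 0 0 0;0 0 0 0 0 0;0 0 0 0 0 0",
  fingers=1,
)

```text
time: 44.52
tool_pos: [608.7, -194.9, 93.5]
tcp_rot: [-89.6, 0.1, -129.5]
ft_force: [-0.9, -0.7, 6.5]
finger_gap: 15.3
```

Emit:
move_arm(
  motion="-1.4 0.5 0 0 0 0;-2.8 1.2 0 0 0 0;-4.1 2 0 0 0 0;-5.4 2.8 0 0 0 0;-6.6 3.8 0 0 0 0;-7.8 4.8 0 0 0 0;-8.8 5.9 0 0 0 0;-9.7 7.1 0 0 0 0;-10.3 7.9 0 0 0 0;-10.3 7.9 0 0 0 0",
)

```text
time: 45.35
tool_pos: [504.2, -115.0, 93.0]
tcp_rot: [-89.7, 0.0, -129.5]
ft_force: [-4.4, 0.6, 6.8]
finger_gap: 15.2
```

Run:
```python
from h import *
st();tgt((494,-99.5,89),-40,0)
```

```text
45.35 [ 504.2 -115.    93. ] [ -89.7    0.  -129.5] F [-4.4  0.6  6.8] gap 15.2 q [-18.   1. 107.  -0.  72.  21.]
go [-1.02  1.55 -0.4 ] [ 0.2  0.2 -0.5] rows 0.5
```

Emit:
move_arm(
  motion="-0.4 0.6 0 0 0 0;-0.7 1.2 0 0 0 0;-0.8 1.4 0 0 0 0;-0.8 1.4 0 0 0 0;-0.8 1.4 0 0 0 0",
)

```text
time: 45.77
tool_pos: [496.5, -101.8, 92.9]
tcp_rot: [-89.7, 0.0, -129.5]
ft_force: [-6.2, -2.6, 11.4]
finger_gap: 15.2
```

Emit:
move_arm(
  motion="-0.1 0.2 0 0 0 0;-0.15 0.3 0 0 0 0;-0.15 0.3 0 0 0 0",
)

```text
time: 46.02
tool_pos: [495.3, -99.2, 92.9]
tcp_rot: [-89.7, -0.0, -129.5]
ft_force: [-6.1, -3.7, 10.4]
finger_gap: 15.3
```

Emit:
move_arm(
  motion="-0.1 0.2 0 0 0 0;-0.15 0.3 0 0 0 0;-0.15 0.3 0 0 0 0",
)

```text
time: 46.27
tool_pos: [494.3, -97.4, 92.9]
tcp_rot: [-89.5, -0.0, -129.6]
ft_force: [-2.1, -10.2, 6.5]
finger_gap: 15.0
```

Emit:
move_arm(
  motion="-0.1 0.2 0 0 0 0;-0.15 0.3 0 0 0 0;-0.15 0.3 0 0 0 0",
)

```text
time: 46.52
tool_pos: [494.2, -97.3, 93.0]
tcp_rot: [-89.2, -0.1, -129.6]
ft_force: [7.4, -24.7, -5.1]
finger_gap: 15.0
```

Emit:
move_arm(
  motion="-0.05 0.1 0 0 0 0;-0.1 0.2 0 0 0 0;-0.1 0.2 0 0 0 0",
)

```text
time: 46.77
tool_pos: [494.1, -97.1, 93.1]
tcp_rot: [-89.0, -0.2, -129.6]
ft_force: [13.0, -33.6, -10.7]
finger_gap: 15.0
```

Right half is at its stop too. Release, lift, and locate the red peg.

Emit:
move_arm(
  motion="0.1 -0.3 0 0 0 0;0.1 -0.3 0 0 0 0;0.1 -0.3 0 0 0 0;0.1 -0.3 3 0 0 0;0.1 -0.3 7 0 0 0;0.1 -0.3 11 0 0 0;0.1 -0.3 14 0 0 0;0.1 -0.3 14 0 0 0",
  fingers=4,
)

```text
time: 47.43
tool_pos: [495.0, -93.5, 239.1]
tcp_rot: [-89.2, 0.3, -129.5]
ft_force: [0.9, -0.0, 0.4]
finger_gap: 39.9
```

Emit:
move_arm(
  motion="-10 -8 2 0 0 -50;-10 -8 2 0 0 -50;-10 -8 2 0 0 -50;-10 -8 2 0 0 -50;-10 -8 2 0 0 -50;-10 -8 2 0 0 -50;-10 -8 2 0 0 -50;-10 -8 2 0 0 -50",
)

```text
time: 48.1
tool_pos: [391.5, -172.7, 250.6]
tcp_rot: [-89.9, 0.0, -179.8]
ft_force: [0.7, -0.8, 0.3]
finger_gap: 39.6
```

Run:
```python
from h import *
st();T=snap("top");S=snap("scene")
def B(s,lo,hi,b): return [(c.tolist(),q) for c,q in blobs(mask(s,lo,hi,b),15)]
print("red",B(T,(0,150,100),(8,255,255),(290,190,380,270)),B(S,(0,150,100),(8,255,255),(270,190,350,270)))
print("yel",B(T,(20,120,120),(35,255,255),(240,160,420,250)),B(S,(20,120,120),(35,255,255),(260,160,380,280)))
h=(0,150,100),(8,255,255)
m=mask(S,*h,(270,190,350,270));ys,xs=np.nonzero(m);t=ys.min();ut=xs[ys<=t+1].mean();print("peg top scene",ut,t,onz(S,(ut,t+1),114).round(1))
m=mask(T,*h,(290,190,380,270));ys,xs=np.nonzero(m);b=ys.max();k=ys>=b-4;print("peg top in top",xs[k].mean(),ys[k].mean(),onz(T,(xs[k].mean(),ys[k].mean()),112).round(1))
a=cv2.resize(S["image"][160:250,260:370],(800,654),interpolation=cv2.INTER_CUBIC)[:600];cv2.imwrite("pics/last_pre.png",a)
```

```text
48.1 [ 391.5 -172.7  250.6] [ -89.9    0.  -179.8] F [ 0.7 -0.8  0.3] gap 39.6 q [-31. -21. 109.  -0.  91.  59.]
red [([324.7, 240.4], [318, 234, 14, 14, 77])] [([288.5, 222.7], [283, 213, 19, 16, 87])]
yel [([293.6, 225.3], [291, 223, 6, 6, 26]), ([356.6, 226.1], [353, 224, 7, 6, 30])] [([283.6, 200.6], [281, 193, 6, 17, 60]), ([317.9, 228.1], [316, 220, 5, 17, 76])]
peg top scene 284.7142857142857 213 [433.7  -3.2 114. ]
peg top in top 321.4 244.6 [438.2  -1.3 112. ]
```

Run:
```python
from h import *
tgt((435,-3,150),-90,0)
```

```text
go [  4.34  16.98 -10.06] [ 0.1  0.  -0.8] rows 4.8
```

Emit:
move_arm(
  motion="4.3 17 0 0 0 0;4.3 17 0 0 0 0;4.3 17 0 0 0 0;4.3 17 0 0 0 0;4.3 17 0 0 0 0;4.3 17 -3 0 0 0;4.3 17 -7 0 0 0;4.3 17 -10 0 0 0;4.3 17 -10 0 0 0",
)

```text
time: 48.95
tool_pos: [430.0, -2.3, 144.0]
tcp_rot: [-89.9, -0.6, -179.2]
ft_force: [-1.2, 0.1, -1.9]
finger_gap: 40.1
```

Run:
```python
from h import *
snap("scene");st();tgt((435,-3,88),-90,0)
```

```text
49.0 [431.7  -2.7 147.6] [ -89.9   -0.4 -179.3] F [0.3 0.8 0.3] gap 39.9 q [ -7. -16. 116.  -0.  80.  82.]
go [ 0.33 -0.03 -5.96] [ 0.1 -0.4 -0.7] rows 1.4
```

Emit:
move_arm(
  motion="0.2 0 -2 0 0 -0.7;0.2 0 -5 0 0 -0.7;0.2 0 -6.3 0 0 -0.7;0.2 0 -6.3 0 0 -0.7;0.2 0 -6.3 0 0 -0.7",
)

```text
time: 49.42
tool_pos: [437.6, -3.5, 89.7]
tcp_rot: [-89.8, 0.1, 179.8]
ft_force: [-1.1, -0.2, 1.4]
finger_gap: 39.7
```

Emit:
move_arm(
  motion="0 0 0 0 0 0;0 0 0 0 0 0;0 0 0 0 0 0;0 0 0 0 0 0;0 0 0 0 0 0",
  fingers=0.8,
  squeeze=30,
)

```text
time: 49.83
tool_pos: [438.4, -3.4, 90.3]
tcp_rot: [-89.8, 0.2, 179.8]
ft_force: [-1.5, 1.3, 7.4]
finger_gap: 12.5
```

Emit:
move_arm(
  motion="0.5 0.5 0 0 0 0;1 0.9 0 0 0 0;1.6 1.25 0 0 0 0;2.2 1.5 0 0 0 0;2.8 1.65 0 0 0 0;3.2 1.7 0 0 0 0;3.2 1.7 0 0 0 0;3.2 1.7 0 0 0 0",
)

```text
time: 50.5
tool_pos: [470.6, 13.7, 90.2]
tcp_rot: [-89.8, 0.2, 179.8]
ft_force: [-1.3, 0.9, 5.9]
finger_gap: 12.8
```

Emit:
move_arm(
  motion="0.2 0 0 0 0 0;0.3 0 0 0 0 0;0.3 0 0 0 0 0",
)

```text
time: 50.75
tool_pos: [473.3, 13.8, 90.2]
tcp_rot: [-89.9, 0.2, 179.8]
ft_force: [-1.6, 1.4, 7.1]
finger_gap: 13.0
```

Emit:
move_arm(
  motion="0.15 0 0 0 0 0;0.2 0 0 0 0 0;0.2 0 0 0 0 0",
)

```text
time: 51.0
tool_pos: [474.6, 13.8, 90.2]
tcp_rot: [-89.9, 0.1, 179.8]
ft_force: [-5.7, 1.8, 10.0]
finger_gap: 12.9
```

Emit:
move_arm(
  motion="0.15 0 0 0 0 0;0.3 0 0 0 0 0;0.3 0 0 0 0 0",
)

```text
time: 51.25
tool_pos: [477.6, 13.9, 90.1]
tcp_rot: [-89.9, 0.1, 179.8]
ft_force: [-5.5, 2.0, 10.5]
finger_gap: 12.8
```

Emit:
move_arm(
  motion="0.1 0 0 0 0 0;0.2 0 0 0 0 0;0.2 0 0 0 0 0",
)

```text
time: 51.5
tool_pos: [477.9, 13.9, 89.9]
tcp_rot: [-89.9, -0.1, 179.8]
ft_force: [-15.1, 0.5, 17.6]
finger_gap: 12.8
```

Emit:
move_arm(
  motion="0 0 0 0 0 0;0 0 0 0 0 0;0 0 0 0 0 0;0 0 4 0 0 0;0 0 8 0 0 0;0 0 12 0 0 0;0 0 16 0 0 0;0 0 16 0 0 0",
  fingers=3.5,
)

```text
time: 52.17
tool_pos: [482.8, 13.4, 257.9]
tcp_rot: [-89.8, 0.8, 179.8]
ft_force: [0.9, -0.5, 1.3]
finger_gap: 34.9
```

Emit:
move_arm(
  motion="-12 -22 0 0 0 0;-12 -22 0 0 0 0;-12 -22 0 0 0 0;-12 -22 0 0 0 0;-12 -22 0 0 0 0;-12 -22 0 0 0 0;-12 -22 0 0 0 0;-12 -22 0 0 0 0",
)

```text
time: 52.83
tool_pos: [357.6, -208.4, 248.0]
tcp_rot: [-89.8, 0.1, 179.4]
ft_force: [-0.2, 0.1, -0.8]
finger_gap: 35.2
```

Run:
```python
from meas import *
st();T=snap("top");S=snap("scene")
def B(s,lo,hi,b): return [(c.tolist(),q) for c,q in blobs(mask(s,lo,hi,b),15)]
print("red",B(T,(0,150,100),(8,255,255),(290,190,380,270)),B(S,(0,150,100),(8,255,255),(270,190,350,270)))
yT=B(T,(20,120,120),(35,255,255),(240,160,420,250));yS=B(S,(20,120,120),(35,255,255),(260,160,380,280));print(yT,yS)
H=np.array([665,-11.])
for c,_ in yT:
    p=onz(T,c,112)[:2];r=H-p;print("post",p.round(1),"angle",(np.arctan2(abs(r[1]),r[0])-np.arctan2(90,173)).round(3))
for th in(-.1,0,.1,.2): 
    p=(470-45*np.sin(th),-31+45*np.cos(th),114);print(th,proj(S,p).round(1),proj(T,p).round(1))
m=mask(S,(0,150,100),(8,255,255),(270,190,350,270));ys,xs=np.nonzero(m);t=ys.min();print("peg top S",xs[ys<=t+1].mean(),t)
print("cover",circ(T,(290,165,360,235),110,51,70,82,(568,-11)),"knob",onz(T,blobs(mask(T,(0,0,0),(180,255,60),(315,190,340,212)),20)[0][0],155).round(1))
b=np.zeros((500,800,3),np.uint8);b[:,:450]=cv2.resize(S["image"][150:250,265:355],(450,500),interpolation=cv2.INTER_CUBIC);b[:350,450:]=cv2.resize(T["image"][160:260,278:378],(350,350),interpolation=cv2.INTER_CUBIC);cv2.imwrite("pics/z1.png",b)
```

```text
52.83 [ 357.6 -208.4  248. ] [-8.980e+01  1.000e-01  1.794e+02] F [-0.2  0.1 -0.8] gap 35.2 q [-37. -23. 111.  -0.  92.  53.]
red [([316.4, 233.0], [314, 231, 6, 6, 20]), ([326.2, 232.9], [322, 231, 9, 5, 33])] [([291.6, 217.2], [289, 207, 9, 20, 63])]
[([293.7, 225.2], [291, 223, 7, 6, 28]), ([356.8, 225.9], [354, 223, 6, 7, 29])] [([283.5, 200.1], [281, 192, 6, 18, 68]), ([318.6, 231.7], [317, 227, 4, 10, 36])]
post [492.9  79.3] angle 0.004
post [ 493.1 -102.9] angle 0.011
-0.1 [291.2 205.7] [316.3 231.9]
0 [290.1 206.3] [316.2 233.5]
0.1 [289.1 206.9] [316.3 235. ]
0.2 [288.2 207.6] [316.5 236.6]
peg top S 289.3333333333333 207
cover (array([567.2, -12.5]), np.float64(82.2), np.int64(1162)) knob [567.1 -11.6 155. ]
```

View pics/z1.png

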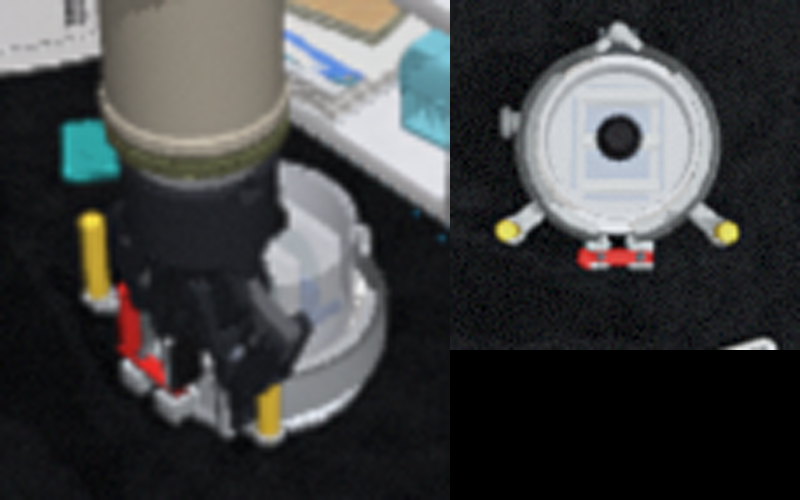

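The latch lies straight across the joint (peg at 316.4,233.0, predicted for home 316.2,233.5). Both posts are at the shut position, and the cover is centred.

```bash
python3 -c "
from bench import r
print(r.hand_in())"
```

```text
the job is handed in; nothing more can be done
None
```

The drying chamber is loaded and latched, and the job was handed in at about 53 s of simulated time, well under the 210 s limit.

- **Plates:** All three stand upright in slots of their own, and I felt each one reach the slot floor. They were still upright in the view through the cover.
- **Ring opening and cover:** I swung both ring halves to about 0.8 rad before fitting the cover. It touched the flange at the expected height, centred within about 1 mm at that point.
- **Ring shut:** Both halves were pushed to their stops. The final images put them at 0.004 rad (left) and 0.011 rad (right), which is within the measuring error.
- **Latch:** The lever was pushed until the force rose to about 15 N. The top view matches home, within roughly 0.05 rad.
- **Weaker checks:** The last cover circle fit was unreliable, because the shut ring merged with the flange and it read an 82 mm radius. The knob had not moved since before the ring was closed. The arm hid part of the final side view, so the top view carries most of the end check.

The turquoise look-alike was not touched, and I saw no sign of the cover being knocked aside.

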